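# Refit the washed hob knob and hold it pressed in

### The arm

A 7-joint arm with a two-finger parallel gripper is mounted at the origin on the work surface. World frame = base frame: x ahead of the robot, y to its left, z up, the work surface at z = 0. Lengths are in mm, angles in rad, forces in N, time in s.
With the tool pointing down it reaches from about 400 to 875 mm from the base axis. Payload 4.4 kg.
Tool frame: the origin (TCP) lies on the centre line of the jaws, within the pads' length; the fingertips stand 25 mm ahead of it and the grasp point (between the pads) lies 6 mm ahead of it; x points along the fingers, y is the direction in which the jaws open and shut, and the axes are right-handed (so a half turn about x gives the same grasp; the last joint's range is limited). The gripper opens to 85 mm and grips with 20 to 120 N. Pads are 22 mm wide; open, the fingers measure 114 mm over their backs; the gripper's body (76 mm by 85 mm) begins 54 mm behind the grasp point. The pads swing forward as they close: fully open they stand 13 mm farther back than shut.
Start: joints at [-0.066, 0.628, 0.038, 1.517, -0.027, 0.996, -0.02], TCP at [650.013, 0.026, 256.313] pointing down, gripper open.
Joint ranges: [-3.06, 3.06], [-0.37, 2.12], [-1.25, 1.32], [0.18, 2.47], [-1.1, 4.24], [0.23, 1.98], [-2.94, 2.94]. Speed limits (rad/s): [2.57, 2.57, 3.14, 3.14, 3.14, 3.14, 3.14].

### API

Orientations are given as [roll, pitch, yaw] about the fixed x, y, z axes, in that order (R = Rz(yaw) Ry(pitch) Rx(roll)).
In Python, from cell import * gives the robot as it stands. The module is installed in compiled form; this text tells all that it offers.
- The arm moves only by the tool jog_arm, never from a script. Its argument "series" is a list of rows, each a list of 3 entries, a list of its own where there are three numbers: the turn, a rotation vector about the tool's x, y, z in degrees, then the shift along the tool's x, y, z in mm, then the gripper's target within -1 to 1 (shut at 1, half-way at 0, fully open at -1). In form: [[[rx, ry, rz], [dx, dy, dz], hand], ...]. A call has 1 to 8 rows; each row shifts and turns the commanded pose from where the row before left it, along the tool's axes as they then stand; what a row does not reach is not made up. A row lasts 1/8 s, in which the tool goes at most 62.5 mm and 10.7 degrees, less where a joint would pass 70% of its speed; a pose out of reach is approached as far as the arm can. A call is refused whole if a number of a shift passes 62.5 or a number of a turn 10.7, either way. A call with a gripper value outside its range is refused whole. The fingers move at their own pace and stop on an object; the grip force is fixed at half the most. Time passes only in rows, so rows that do not move let the fingers close. It gives the time, the measured TCP pose, the force and the opening at its end, in the units of the state.
- read_state(): the state, without advancing time (a new reading comes with each control period).
- get_image(name): name is "scene" or "side" or "wrist"; returns a dict with "img" (384x512x3 uint8, red, green, blue), "range_z" (384x512 float32, mm along the optical axis (not along the pixel's ray), 0 where there is no reading), "fovy" (degrees; the focal length in pixels is half the picture's height over the tangent of half this angle, whatever the lens; pixels are square), "cx", "cy" (the principal point, pixels), "cam_to_world" (4x4, takes a point from camera to world coordinates). Camera axes: x right, y up, looking along -z (the intrinsics and any distortion apply to the point x, -y, -z); pixel columns grow to the right and rows downward; lengths in mm; the calibration is good to about 2 mm. A picture is of the moment at which its call begins.
- finish_job(): hands the job in, once; it reports no verdict.
The state is a dict: "clock": time; "qpos": joint angles; "qd": joint speeds; "tau": joint torques, N m; "eef_pos": TCP position; "tool_rot": TCP orientation; "force": force on the tool from outside, world axes, zero at the start; "torque": the same for the moment, N m; "width": finger opening in mm.
Only numpy, scipy, OpenCV 4.12 (cv2) and the standard library are available. Lean on these libraries where they do the work, as an engineer would, in place of code of your own. Each camera call takes 0.05 s, during which the arm holds its last target. There are 200 camera calls.

### The job

The loose hob knob has been washed and left face down to dry on the ledge: turn it over, line up its D-shaped socket with the flat of the bare tap spindle on the hob and push it fully home. Then keep the knob pressed all the way in against the tap's spring, so that the igniter can be checked, and finish like that, with the fingers still on the knob holding it in. Leave the knob of the other tap, the bowl, the jar and the teaspoon alone.

Things in the scene. Friction and masses are not known exactly. Their poses are not given: they have to be found in the camera images.
- knob_center (a point): the loose hob knob, round, black plastic, 50 mm across and 20 mm high, about 50 g, in clear space on the bare ledge. This point is on its axis, half-way up (10 mm from either end). Its z points out of the socket side: up while it lies face down as at the start, down when fitted. Its x points from the axis to the flat of the D bore, the side of the 4 mm pointer line inlaid over face, side and rim
- knob_bore (a point): centre of the mouth of the knob's D bore, on the knob's axis 8 mm from knob_center along z, same axes. The bore is in an 18 mm aluminium boss in the hollow socket side, recessed 2 mm from the rim: 11.6 mm across, its flat 3.3 mm from the axis on the x side, 11 mm deep with a blind end (3 mm from knob_center towards the face)
- spindle_tip (a point): the bare tap's upright brass D spindle on the hob's front strip: 10 mm across, its flat 2.5 mm from the axis, the last 2.5 mm tapered by a third. This point is the centre of its top end, at rest 20 mm above the hob's deck and 28 mm above the ledge. z points up; x points from the axis to the flat. It does not turn. It may be the left or the right one of the two taps
- spindle (a joint): how far the bare spindle is pressed in, in m: 0 at rest, 0.005 at the stop, against a spring of 5 N at first and 10 N at the stop. With the knob home the bore's end rests on the tip: knob_center 3 mm below spindle_tip, x axes together, rim 7 mm above the deck (2 mm when pressed). If more than 10 degrees out of line its boss stands on the tip, knob_center 8 mm above
- hob_deck (a point): centre of the deck's top face, 8 mm above the ledge, of the fixed steel two-burner hob: 510 mm long (its x, pointing to its rear) and 300 mm wide. Its two taps are 205 mm towards the front (-x) and 60 mm to the left and right, both flats facing the rear. Burners and pan supports, up to 46 mm above the deck, begin 117 mm in front of this point; the strip before them is clear but for the taps
- other_knob_top (a point): centre of the top face of the knob that is already fitted on the other tap: the same 50 mm knob, top 27 mm above the deck. To be left alone
- other_spindle (a joint): how far the other tap's knob is pressed in, in m: 0 at rest, 0.005 at the stop, with the same spring
- bowl: orange plastic bowl, 150 mm across, 60 mm high, standing on the ledge; origin at the centre of its underside. To be left alone
- jar: glass jar shut with a metal screw lid, 76 mm in diameter, 115 mm high, standing on the ledge; origin at the centre of its underside. To be left alone
- teaspoon: steel teaspoon, 137 mm long, lying on the ledge along its x axis, handle to -x; origin near the middle of its length, at the ledge's height. To be left alone
Not all that is in view belongs to the job. Leave any orange look-alike of the part that bears knob_center alone.

How it is judged:
By the outcome, as a careful person would: the job done as asked, in the order asked, and still so for the second after the job is handed in, while the arm keeps its last pose, push and grip.
It also fails if it takes over 67 s, if anything falls off the work surface, if the arm or the gripper's body presses on something with over 40 N, if the wrist force passes 120 N, or if a joint passes its speed limit or range.

## Working session

There is one attempt and no reset: what is moved stays moved. The work goes in short steps, Python scripts to look and compute and a tool call to move; the robot and the scene stay as the last step left them, time stands still between calls to the robot, and variables do not carry over. Pictures are saved under pics/ and viewed, about 8 in all and at most 12, crops included, and the job is handed in when it is done.

Besides the shell and the picture viewer there is one more tool, called after "Call:" in YAML: its name, and indented under it one key for each argument. jog_arm: Moves the arm, as the interface text tells. Its arguments: {"type":"object","properties":{"series":{"type":"array"}},"required":["series"]}

```bash
mkdir -p pics
cat > h.py <<'E'
from cell import *
import numpy as np, cv2
def K(d):
    h,w=d["img"].shape[:2]; f=h/2/np.tan(np.radians(d["fovy"])/2); return f,d["cx"],d["cy"]
def ray(d,u,v):
    f,cx,cy=K(d); T=np.array(d["cam_to_world"]); r=T[:3,:3]@np.array([(u-cx)/f,-(v-cy)/f,-1.]); return T[:3,3],r
def onz(d,u,v,z):
    o,r=ray(d,u,v); return o+r*(z-o[2])/r[2]
def pt(d,u,v):
    o,r=ray(d,u,v); return o+r*float(d["range_z"][int(round(v)),int(round(u))])
def proj(d,p):
    f,cx,cy=K(d); T=np.array(d["cam_to_world"]); c=T[:3,:3].T@(np.array(p)-T[:3,3]); return cx+f*c[0]/-c[2], cy-f*c[1]/-c[2]
def save(d,n,crop=None,s=1):
    im=d["img"][:,:,::-1]
    if crop: x0,y0,x1,y1=crop; im=im[y0:y1,x0:x1]
    cv2.imwrite("pics/"+n,cv2.resize(im,None,fx=s,fy=s,interpolation=cv2.INTER_CUBIC))
E
python3 - <<'E'
from h import *
a=[get_image(n) for n in("scene","side","wrist")]
for d,n in zip(a,("scene","side","wrist")):
    print(n,{k:d[k] for k in d if k not in("img","range_z")}, d["img"].shape); np.savez(n+"0.npz",**d)
im=np.hstack([a[0]["img"],a[1]["img"]])[:,:,::-1]
cv2.imwrite("pics/a.png",cv2.resize(im,(800,300),interpolation=cv2.INTER_AREA))
save(a[0],"scene.png",None,1.5); save(a[2],"wrist.png",None,1.5)
print(read_state())
E
```

```text
scene {'fovy': 52.98949466882264, 'cx': 249.598890847334, 'cy': 189.0332041033044, 'cam_to_world': array([[-6.58153937e-01, -4.20064215e-01,  6.24803529e-01,
         1.10386518e+03],
       [ 7.52492552e-01, -3.40283506e-01,  5.63881277e-01,
         3.68971052e+02],
       [-2.42560110e-02,  8.41280685e-01,  5.40054123e-01,
         5.45635758e+02],
       [ 0.00000000e+00,  0.00000000e+00,  0.00000000e+00,
         1.00000000e+00]])} (384, 512, 3)
side {'fovy': 53.99100622952322, 'cx': 258.33679700729664, 'cy': 190.23276756633373, 'cam_to_world': array([[-9.80600949e-01,  1.20801102e-01, -1.54366035e-01,
         4.19129123e+02],
       [-1.95962734e-01, -6.22310175e-01,  7.57844742e-01,
         4.95253490e+02],
       [-4.51507419e-03,  7.73393264e-01,  6.33910462e-01,
         5.96648727e+02],
       [ 0.00000000e+00,  0.00000000e+00,  0.00000000e+00,
         1.00000000e+00]])} (384, 512, 3)
wrist {'fovy': 62.019013108618374, 'cx': 253.56961522141054, 'cy': 189.60466165407692, 'cam_to_world': array([[ 9.99998566e-01, -1.02307567e-04,  1.69013903e-03,
         6.49474952e+02],

[... 221 characters left out ...]
00e+00,
         1.00000000e+00]])} (384, 512, 3)
{'clock': 0.15, 'qpos': array([-0.0658135 ,  0.62913216,  0.03844949,  1.51811261, -0.02701383,
        0.9963209 , -0.01995886]), 'qd': array([ 0.00094893, -0.00160958, -0.00059332, -0.00194765, -0.00113169,
        0.00063849,  0.0007518 ]), 'tau': array([ 2.19518879e-03, -5.63800478e+01,  1.22790758e+00, -1.93650573e+01,
        1.11919764e-02,  7.40401709e-03, -1.44664841e-05]), 'eef_pos': array([6.49568067e+02, 4.53356693e-02, 2.55609533e+02]), 'tool_rot': array([-1.57392812,  1.56934085,  3.13850767]), 'force': array([0.60012659, 0.08055434, 0.39815409]), 'torque': array([0.0228396 , 0.02954963, 0.02904935]), 'width': 85.51930565548257}
```

View pics/scene.png

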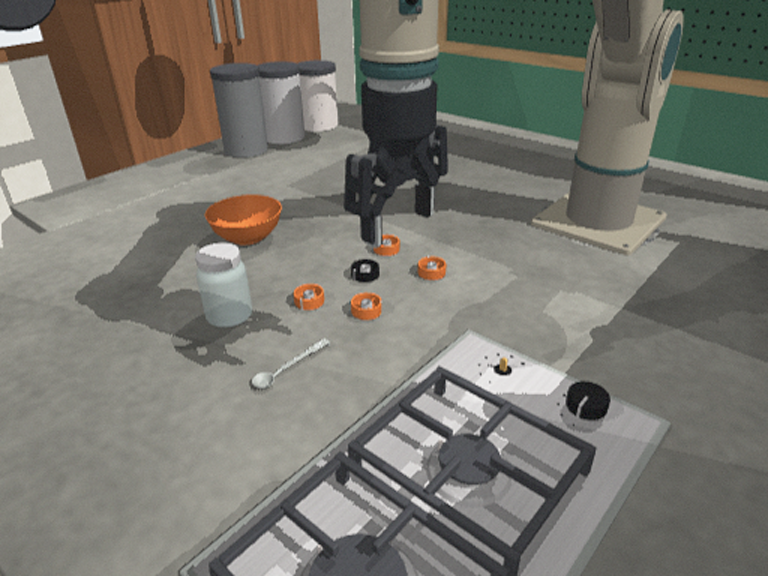

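View pics/a.png

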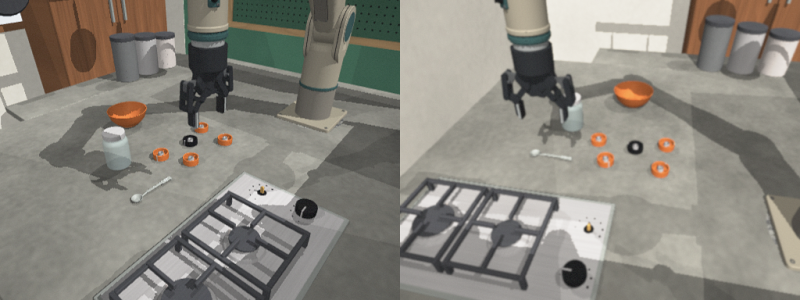

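Run:
```python
from h import *
D={n:dict(np.load(n+"0.npz")) for n in("scene","side","wrist")}
for n,d in D.items():
    d["fovy"]=float(d["fovy"])
    hsv=cv2.cvtColor(d["img"],cv2.COLOR_RGB2HSV)
    m=cv2.inRange(hsv,(5,150,90),(18,255,255))
    k,_,st,c=cv2.connectedComponentsWithStats(m)
    print(n)
    for i in range(1,k):
        if st[i,4]>60: x,y,w,h=st[i,:4]; print(" orange",st[i],"bbox-centre z10",onz(d,x+w/2,y+h/2,10).round(0)[:2])
    b=cv2.inRange(hsv,(0,0,0),(180,255,60))
    k,_,st,c=cv2.connectedComponentsWithStats(b)
    for i in range(1,k):
        if 80<st[i,4]<1500: print(" dark",st[i],c[i].round(),onz(d,*c[i],10).round(0)[:2])
    br=cv2.inRange(hsv,(15,130,120),(32,255,255))
    k,_,st,c=cv2.connectedComponentsWithStats(br)
    for i in range(1,k):
        if st[i,4]>8: print(" brass",st[i],c[i].round(),onz(d,*c[i],20).round(0)[:2])
# hob deck corners in scene guess (pixel /1.5)
d=D["scene"]
for u,v in((473,331),(669,426),(180,574)): print(onz(d,u/1.5,v/1.5,8).round(0))
s=D["scene"]["img"][150:220,190:310,::-1]; t=D["side"]["img"][160:230,240:360,::-1]
cv2.imwrite("pics/c.png",cv2.resize(np.vstack([s,t]),None,fx=4,fy=4,interpolation=cv2.INTER_CUBIC))
```

```text
scene
 orange [ 137  130   51   33 1234] bbox-centre z10 [ 470. -567.]
 orange [249 157  17  13 125] bbox-centre z10 [ 368. -262.]
 orange [279 172  18  14 194] bbox-centre z10 [ 382. -143.]
 orange [196 190  20  16 218] bbox-centre z10 [ 584. -248.]
 orange [234 195  20  18 249] bbox-centre z10 [ 543. -157.]
 dark [ 0  0 37 20 89] [18. 15.] [ -452. -3979.]
 dark [234 173  19  15 182] [243. 180.] [ 462. -231.]
 dark [290 250  45  22 122] [306. 259.] [608.  67.]
 dark [378 254  29  26 543] [392. 267.] [520. 207.]
 dark [266 269  33  24 120] [283. 281.] [685.  67.]
 dark [232 273 165 111 780] [334. 332.] [721. 198.]
 dark [327 306  46  28 244] [349. 320.] [684. 206.]
 dark [224 308  46  32 150] [238. 320.] [803.  63.]
 dark [187 338  35  35 130] [207. 356.] [885.  72.]
 dark [275 343  60  41 197] [307. 365.] [798. 198.]
 brass [333 239   5   9  32] [335. 243.] [539.  92.]
side
 orange [ 275  104   49   33 1215] bbox-centre z10 [ 502. -573.]
 orange [245 171  19  16 191] bbox-centre z10 [ 580. -249.]
 orange [331 177  20  17 205] bbox-centre z10 [ 364. -264.]
 orange [253 196  20  18 21
[... 317 characters left out ...]
7  10   8  47] [293. 121.] [ 520. -550.]
 brass [239 288   5   7  28] [241. 291.] [533.  96.]
wrist
 orange [  19  253   48   41 1187] bbox-centre z10 [ 379. -148.]
 orange [155 260  36  42 866] bbox-centre z10 [ 545. -158.]
 orange [186 321  36  29 519] bbox-centre z10 [ 581. -243.]
 dark [345   1  68 123 676] [387.  44.] [788. 123.]
 dark [401   0  30 124 546] [417.  75.] [824.  92.]
 dark [231   3  64  13 282] [264.   8.] [659. 156.]
 dark [283  17  18  29 214] [290.  26.] [686. 139.]
 dark [305  38  15  82 173] [313.  82.] [713.  86.]
 dark [138  66  21  23 264] [150.  77.] [537.  90.]
 brass [140  71   4   9  13] [142.  76.] [533.  91.]
[488.  12.   8.]
[498. 301.   8.]
[996.   5.   8.]
```

View pics/c.png

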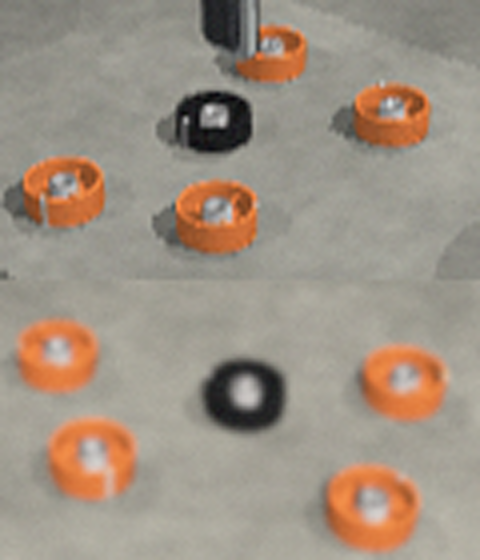

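View pics/wrist.png

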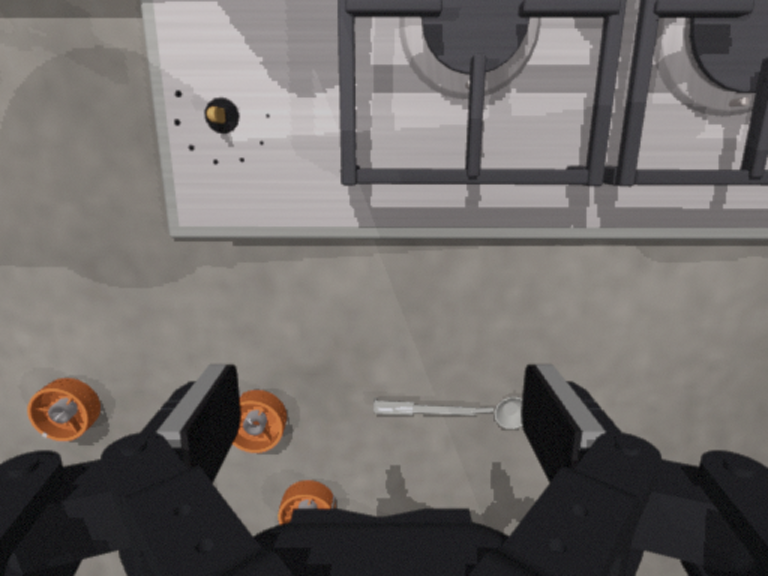

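```bash
cat >> h.py <<'E'
from scipy.spatial.transform import Rotation as Ro
def Rt(v): return Ro.from_euler("xyz",v)
def tool(xdir,ydir):
    x=np.array(xdir,float);x/=np.linalg.norm(x);y=np.array(ydir,float);y-=x*(x@y);y/=np.linalg.norm(y)
    return Ro.from_matrix(np.c_[x,y,np.cross(x,y)])
def plan(p1,R1,n,s=None):
    s=s or read_state(); p0=s["eef_pos"];R0=Rt(s["tool_rot"]); rv=(R0.inv()*R1).as_rotvec(); st=Ro.from_rotvec(rv/n)
    R=R0
    print("at",p0.round(1),"turn/row",np.degrees(rv/n).round(1))
    for i in range(n):
        print("  shift",R.inv().apply((np.array(p1)-p0)/n).round(1)); 
        if np.linalg.norm(rv)<.02: break
        R=R*st
E
python3 - <<'E'
from h import *
plan([462,-152,97],tool([0,-1,-1],[1,0,0]),8)
E
```

```text
at [649.6   0.  255.6] turn/row [ 0.  -5.6  0. ]
  shift [ 19.9 -23.4  19. ]
  shift [ 21.6 -23.4  17. ]
  shift [ 23.2 -23.4  14.8]
  shift [ 24.5 -23.4  12.4]
  shift [ 25.6 -23.4  10. ]
  shift [ 26.5 -23.4   7.4]
  shift [ 27.1 -23.4   4.8]
  shift [ 27.4 -23.4   2.1]
```

The black knob at scene (243,180) is the target. The look-alikes to leave are the orange ones at (257,163), (288,179), (206,198) and (244,204), plus the fitted black knob at (392,267). The crop shows the target lying face down with its metal boss visible and its pointer mark on the left side.

Call:
jog_arm:
  series:
    - [[0,-5.6,0],[19.9,-23.4,19],-1]
    - [[0,-5.6,0],[21.6,-23.4,17],-1]
    - [[0,-5.6,0],[23.2,-23.4,14.8],-1]
    - [[0,-5.6,0],[24.5,-23.4,12.4],-1]
    - [[0,-5.6,0],[25.6,-23.4,10],-1]
    - [[0,-5.6,0],[26.5,-23.4,7.4],-1]
    - [[0,-5.6,0],[27.1,-23.4,4.8],-1]
    - [[0,-5.6,0],[27.4,-23.4,2.1],-1]

```text
clock: 1.15
eef_pos: [462.9, -151.7, 96.8]
tool_rot: [0.002, 0.788, -1.568]
force: [-0.7, -0.4, -0.9]
width: 85.4
```

Run:
```python
from h import *
s=read_state(); print(s["qpos"].round(2),s["eef_pos"].round(1),Rt(s["tool_rot"]).as_matrix().round(3),s["width"])
d=get_image("wrist"); save(d,"w1.png",None,1.5); np.savez("w1.npz",**d)
b=cv2.inRange(cv2.cvtColor(d["img"],cv2.COLOR_RGB2HSV),(0,0,0),(180,255,60))
print(proj(d,[462,-231,10]))
plan([462,-223.4,27],tool([0,-1,-1],[1,0,0]),4)
```

```text
[-0.68  1.01  0.73  2.18  0.59  0.31 -0.77] [ 462.9 -151.7   96.8] [[ 0.002  1.    -0.   ]
 [-0.705  0.001 -0.709]
 [-0.709  0.002  0.705]] 85.40125479918792
(np.float64(252.49562559624772), np.float64(186.78167047966997))
at [ 456.4 -152.7   92.2] turn/row [0.2 0.1 0.1]
  shift [24.   1.6  0.8]
```

View pics/w1.png

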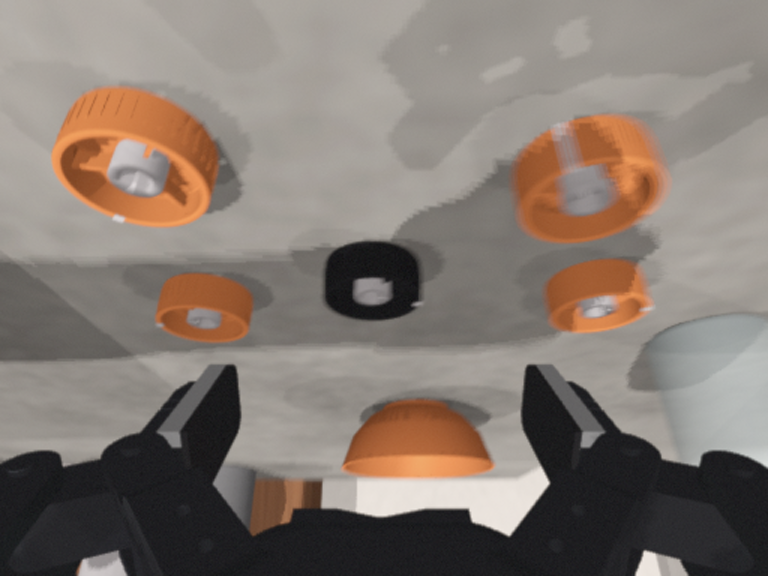

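Call:
jog_arm:
  series:
    - [[0,0,0],[20,0,0],-1]
    - [[0,0,0],[20,0,0],-1]
    - [[0,0,0],[20,0,0],-1]
    - [[0,0,0],[15,0,0],-1]
    - [[0,0,0],[0,0,0],-1]
    - [[0,0,0],[0,0,0],-1]

```text
clock: 1.95
eef_pos: [463.3, -204.3, 44.2]
tool_rot: [0.001, 0.79, -1.57]
force: [-0.5, 0.4, 0.3]
width: 85.2
```

Run:
```python
from h import *
print(read_state()["qpos"].round(2))
d=get_image("side"); c=[int(v) for v in proj(d,[462,-231,30])]; print(c)
save(d,"s1.png",(c[0]-80,c[1]-80,c[0]+80,c[1]+60),4)
plan([462,-223.4,27],tool([0,-1,-1],[1,0,0]),2)
```

```text
[-0.52  1.1   0.63  2.18  1.15  0.24 -1.31]
[300, 182]
at [ 463.4 -204.1   44.3] turn/row [-0.  -0.1 -0. ]
  shift [12.9 -0.7  0.8]
```

View pics/s1.png

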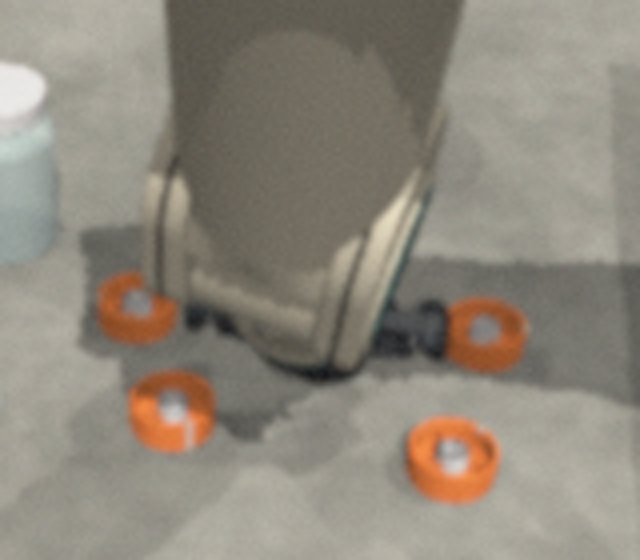

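Call:
jog_arm:
  series:
    - [[0,0,0],[6.5,-0.4,0.4],-0.6]
    - [[0,0,0],[6.5,-0.4,0.4],-0.6]
    - [[0,0,0],[6.5,-0.3,0.4],-0.6]
    - [[0,0,0],[6.0,-0.3,0.4],-0.6]
    - [[0,0,0],[0,0,0],-0.6]

```text
clock: 2.62
eef_pos: [461.7, -223.5, 27.3]
tool_rot: [0.0, 0.789, -1.57]
force: [0.5, -0.3, -0.2]
width: 68.5
```

Run:
```python
from h import *
print(read_state()["qpos"].round(2),read_state()["force"])
d=get_image("wrist"); print(proj(d,[462,-231,10])); save(d,"w2.png",None,1.2)
d=get_image("wrist")
plan([462,-223.4,27],tool([0,-1,-1],[1,0,0]),2)
```

```text
[-0.47  1.13  0.6   2.18  1.39  0.24 -1.54] [ 0.51135481 -0.30318248 -0.24072113]
(np.float64(254.773633743293), np.float64(242.10926473866868))
at [ 461.8 -223.3   27.3] turn/row [ 0.  -0.1 -0. ]
  shift [ 0.1  0.1 -0.1]
```

View pics/w2.png

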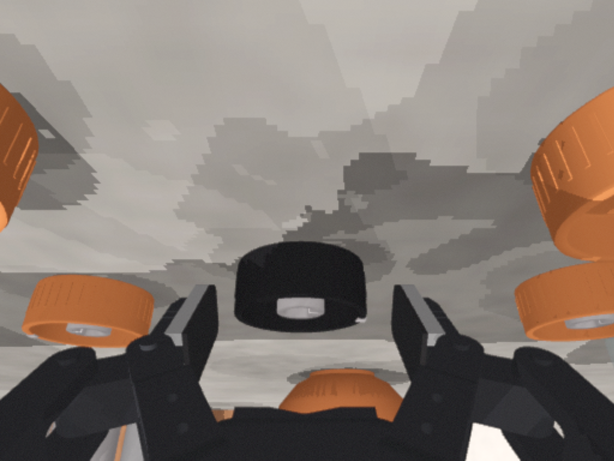

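Call:
jog_arm:
  series:
    - [[0,0,0],[0,0,0],0]
    - [[0,0,0],[0,0,0],1]
    - [[0,0,0],[0,0,0],1]
    - [[0,0,0],[0,0,0],1]
    - [[0,0,0],[0,0,0],1]
    - [[0,0,0],[-2,0,0],1]

```text
clock: 3.48
eef_pos: [461.5, -222.1, 28.4]
tool_rot: [-0.0, 0.789, -1.571]
force: [-0.2, 0.7, -1.1]
width: 47.2
```

Call:
jog_arm:
  series:
    - [[0,0,0],[-3,0,3],1]
    - [[0,0,0],[-6,0,6],1]
    - [[0,0,0],[-12,0,12],1]
    - [[0,0,0],[-14,0,14],1]
    - [[0,0,0],[-14,0,14],1]
    - [[0,0,0],[-14,0,14],1]
    - [[0,0,0],[-14,0,14],1]
    - [[0,0,0],[0,0,0],1]

```text
clock: 4.47
eef_pos: [461.5, -223.1, 138.4]
tool_rot: [0.004, 0.79, -1.57]
force: [-0.3, -0.3, -0.3]
width: 47.3
```

Run:
```python
from h import *
s=read_state();print(s["qpos"].round(2),s["force"],s["width"],s["eef_pos"])
d=get_image("wrist"); e=get_image("scene")
c=[int(v) for v in proj(e,s["eef_pos"])]; print(c)
im=np.hstack([cv2.resize(d["img"],(400,300)),cv2.resize(e["img"][c[1]-45:c[1]+45,c[0]-60:c[0]+60],(400,300),interpolation=cv2.INTER_CUBIC)])[:,:,::-1]
cv2.imwrite("pics/w3.png",im)
```

```text
[-0.39  0.82  0.49  2.19  1.12  0.48 -1.12] [-0.27907125 -0.32213143 -0.33246812] 47.26118557541969 [ 461.54818309 -223.08837822  138.41657948]
[244, 137]
```

View pics/w3.png

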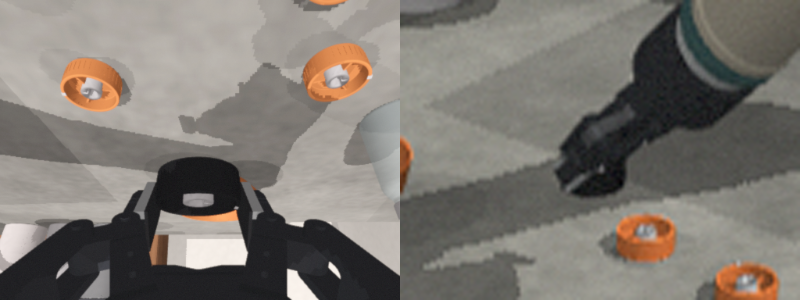

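Call:
jog_arm:
  series:
    - [[0,10,0],[0,0,0],1]
    - [[0,10,0],[0,0,0],1]
    - [[0,10,0],[0,0,0],1]
    - [[0,10,0],[0,0,0],1]
    - [[0,10,0],[0,0,0],1]
    - [[0,10,0],[0,0,0],1]
    - [[0,10,0],[0,0,0],1]
    - [[0,0,0],[0,0,0],1]

```text
clock: 5.58
eef_pos: [457.9, -227.6, 131.2]
tool_rot: [-3.11, 1.186, 1.587]
force: [0.6, 0.2, -1.6]
width: 47.1
```

Run:
```python
from h import *
s=read_state();print(s["qpos"].round(2),s["width"])
t=np.radians(68)
plan([461,-250,130],tool([0,np.sin(t),-np.cos(t)],[1,0,0]),7)
```

```text
[ 0.99  0.81 -0.64  1.83  0.15  0.81  0.35] 47.13020642669808
at [ 457.9 -227.6  131.2] turn/row [-0.1  6.6 -0. ]
  shift [-1.   0.5  3. ]
  shift [-1.4  0.5  2.9]
  shift [-1.7  0.5  2.7]
  shift [-2.   0.5  2.5]
  shift [-2.3  0.5  2.2]
  shift [-2.5  0.5  2. ]
  shift [-2.7  0.5  1.7]
```

Call:
jog_arm:
  series:
    - [[0,6.6,0],[-1,0.5,3],1]
    - [[0,6.6,0],[-1.4,0.5,3],1]
    - [[0,6.6,0],[-1.7,0.5,2.7],1]
    - [[0,6.6,0],[-2,0.5,2.5],1]
    - [[0,6.6,0],[-2.3,0.5,2.2],1]
    - [[0,6.6,0],[-2.5,0.5,2],1]
    - [[0,6.6,0],[-2.7,0.5,1.7],1]
    - [[0,0,0],[0,0,0],1]

```text
clock: 6.58
eef_pos: [462.9, -244.0, 129.9]
tool_rot: [-3.126, 0.382, 1.576]
force: [-0.4, -0.3, -1.1]
width: 46.9
```

Run:
```python
from h import *
s=read_state();print(s["qpos"].round(2),s["width"])
t=np.radians(68)
plan([461,-250,40],tool([0,np.sin(t),-np.cos(t)],[1,0,0]),8)
d=get_image("side"); e=get_image("scene"); f=get_image("wrist")
k=lambda d,p:[int(v) for v in proj(d,p)]
L=[]
for g in(d,e):
    c=k(g,s["eef_pos"]); L.append(cv2.resize(g["img"][c[1]-45:c[1]+45,c[0]-50:c[0]+50],(266,240),interpolation=cv2.INTER_CUBIC))
L.append(cv2.resize(f["img"][130:384,110:392],(266,240)))
cv2.imwrite("pics/w4.png",np.hstack(L)[:,:,::-1])
```

```text
[ 1.23  1.29 -0.82  1.41 -0.13  1.42  0.62] 46.910713471029815
at [ 462.9 -244.   129.9] turn/row [-0.1 -0.   0. ]
  shift [ 3.5 -0.1 10.7]
```

View pics/w4.png

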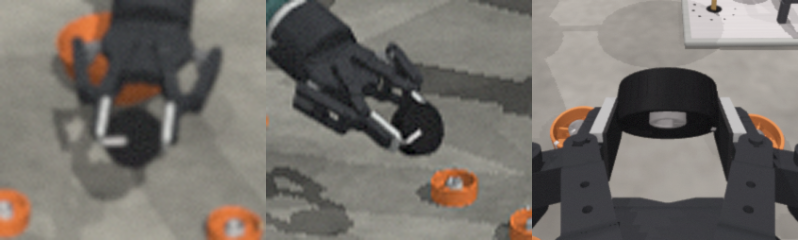

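Run:
```python
from h import *
for n in("scene","side"):
    d=get_image(n); f,cx,cy=K(d); T=np.array(d["cam_to_world"])
    v,u=np.mgrid[0:384,0:512]; r=d["range_z"]
    P=(np.stack([(u-cx)/f*r,-(v-cy)/f*r,-r],-1)@T[:3,:3].T+T[:3,3])
    hsv=cv2.cvtColor(d["img"],cv2.COLOR_RGB2HSV); m=(cv2.inRange(hsv,(5,150,60),(18,255,255))>0)&(r>0)&(P[...,1]<-400)
    m=cv2.erode(m.astype(np.uint8),np.ones((3,3)))>0
    q=P[m]; print(n,"bowl",np.percentile(q,[1,99],axis=0).round() if len(q) else 0)
    g=(hsv[...,1]<140)&(r>0)&(P[...,0]>330)&(P[...,0]<620)&(P[...,1]<-250)&(P[...,1]>-620)&(P[...,2]>75)
    g=cv2.erode(g.astype(np.uint8),np.ones((3,3)))>0
    q=P[g]
    for y in range(-620,-250,30):
        b=q[(q[:,1]>=y)&(q[:,1]<y+30)]
        if len(b)>5: print(y,len(b),b.min(0).round(),b.max(0).round())
```

```text
scene bowl [[ 434. -588.    8.]
 [ 573. -444.   59.]]
-590 48 [ 453. -572.  277.] [ 519. -560.  325.]
-560 487 [ 339. -560.  201.] [ 524. -530.  403.]
-530 1166 [ 332. -530.  213.] [ 524. -500.  406.]
-500 836 [ 333. -500.  213.] [ 508. -470.  387.]
-470 242 [ 452. -470.  203.] [ 516. -440.  264.]
-440 251 [ 456. -440.  185.] [ 506. -410.  250.]
-410 298 [ 443. -410.  178.] [ 506. -380.  239.]
-380 236 [ 456. -380.  167.] [ 505. -350.  225.]
-350 388 [ 431. -350.  159.] [ 507. -320.  216.]
-320 404 [ 404. -320.  139.] [ 533. -290.  182.]
-290 317 [ 405. -290.  134.] [ 530. -260.  171.]
-260 32 [ 433. -260.  135.] [ 510. -252.  153.]
side bowl [[ 462. -579.   10.]
 [ 569. -446.   58.]]
-560 205 [ 427. -560.  262.] [ 521. -530.  337.]
-530 1101 [ 334. -530.  227.] [ 520. -500.  381.]
-500 1268 [ 333. -500.  235.] [ 504. -470.  383.]
-470 227 [ 432. -470.  225.] [ 504. -440.  265.]
-440 249 [ 432. -440.  219.] [ 500. -410.  254.]
-410 307 [ 429. -410.  202.] [ 498. -380.  243.]
-380 207 [ 430. -380.  195.] [ 497. -350.  231.]
-350 536 [ 429. -350.  176.] [ 498. -320.  219.]
-320 399 [ 400. -320.  148.] [ 527. -290.  184.]
-290 383 [ 403. -290.  139.] [ 523. -260.  174.]
-260 60 [ 414. -260.  144.] [ 514. -254.  157.]
```

Call:
jog_arm:
  series:
    - [[0,0,0],[3.7,0,9.3],1]
    - [[0,0,0],[3.7,0,9.3],1]
    - [[0,0,0],[3.7,0,9.3],1]
    - [[0,0,0],[3.7,0,9.3],1]
    - [[0,0,0],[3.7,0,9.3],1]
    - [[0,0,0],[3.7,0,9.3],1]
    - [[0,0,0],[3.7,0,9.3],1]
    - [[0,0,0],[3.7,0,9.3],1]

```text
clock: 7.82
eef_pos: [462.8, -245.8, 52.4]
tool_rot: [-3.133, 0.381, 1.571]
force: [-0.3, -0.2, -0.2]
width: 47.2
```

Call:
jog_arm:
  series:
    - [[0,0,0],[1.9,0,4.6],1]
    - [[0,0,0],[1.9,0,4.6],1]
    - [[0,0,0],[1.9,0,4.6],1]
    - [[0,0,0],[0,0,0],1]

```text
clock: 8.32
eef_pos: [462.5, -245.6, 37.9]
tool_rot: [-3.132, 0.381, 1.572]
force: [-0.3, 0.1, -0.5]
width: 47.6
```

Call:
jog_arm:
  series:
    - [[0,0,0],[0.8,0,1.9],1]
    - [[0,0,0],[0.8,0,1.9],1]
    - [[0,0,0],[0.7,0,1.9],1]
    - [[0,0,0],[0,0,0],1]

```text
clock: 8.82
eef_pos: [462.5, -245.7, 31.9]
tool_rot: [-3.132, 0.381, 1.572]
force: [0.2, -0.5, -0.9]
width: 47.3
```

Run:
```python
from h import *
for n in("scene","side"):
    d=get_image(n); f,cx,cy=K(d); T=np.array(d["cam_to_world"])
    v,u=np.mgrid[0:384,0:512]; r=d["range_z"]
    P=(np.stack([(u-cx)/f*r,-(v-cy)/f*r,-r],-1)@T[:3,:3].T+T[:3,3])
    g=(d["img"].max(-1)<70)&(r>0)&(abs(P[...,0]-462)<24)&(P[...,1]>-250)&(P[...,1]<-180)&(P[...,2]>3)
    q=P[g]; print(n,len(q),np.percentile(q,[2,50,98],axis=0).round(1))
```

```text
scene 235 [[ 442.4 -241.4   11.3]
 [ 466.8 -219.6   36.4]
 [ 485.1 -209.3   53.7]]
side 284 [[ 442.1 -233.2   14. ]
 [ 460.5 -217.1   37.9]
 [ 482.3 -206.4   54.7]]
```

Call:
jog_arm:
  series:
    - [[0,0,0],[0.7,0,1.6],1]
    - [[0,0,0],[0.7,0,1.6],1]
    - [[0,0,0],[0,0,0],1]
    - [[0,0,0],[0,0,0],1]

```text
clock: 9.43
eef_pos: [462.6, -245.5, 28.9]
tool_rot: [-3.133, 0.381, 1.571]
force: [-0.2, -1.9, 1.2]
width: 47.2
```

Call:
jog_arm:
  series:
    - [[0,0,0],[0,0,0],-0.4]
    - [[0,0,0],[0,0,0],-0.4]
    - [[0,0,0],[0,0,0],-0.4]
    - [[0,0,0],[0,0,0],-0.4]
    - [[0,0,0],[0,0,0],-0.4]

```text
clock: 10.05
eef_pos: [462.5, -245.6, 28.5]
tool_rot: [-3.133, 0.382, 1.572]
force: [0.3, -0.2, -0.1]
width: 60.1
```

Run:
```python
from h import *
L=[]
for n in("scene","side"):
    d=get_image(n); f,cx,cy=K(d); T=np.array(d["cam_to_world"])
    v,u=np.mgrid[0:384,0:512]; r=d["range_z"]
    P=(np.stack([(u-cx)/f*r,-(v-cy)/f*r,-r],-1)@T[:3,:3].T+T[:3,3])
    g=(d["img"].max(-1)<70)&(r>0)&(abs(P[...,0]-462)<24)&(P[...,1]>-290)&(P[...,1]<-180)&(P[...,2]>3)
    q=P[g]; print(n,len(q),np.percentile(q,[2,50,98],axis=0).round(1))
    c=[int(x) for x in proj(d,[462,-235,20])]; L.append(cv2.resize(d["img"][c[1]-40:c[1]+40,c[0]-50:c[0]+50],(400,320),interpolation=cv2.INTER_CUBIC))
cv2.imwrite("pics/w5.png",np.hstack(L)[:,:,::-1])
```

```text
scene 113 [[ 438.6 -289.5    4.4]
 [ 450.6 -201.9   19. ]
 [ 479.  -181.7   62.6]]
side 168 [[ 438.6 -289.9    7.4]
 [ 460.1 -283.2   47. ]
 [ 485.6 -183.8   65.4]]
```

View pics/w5.png

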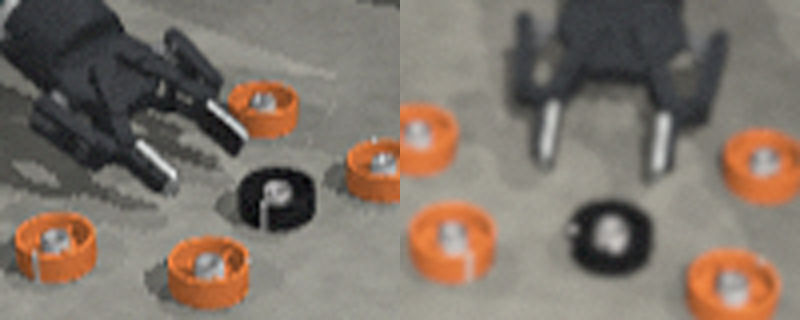

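Run:
```python
from h import *
for n in("scene","side","wrist"):
    d=get_image(n)
    hsv=cv2.cvtColor(d["img"],cv2.COLOR_RGB2HSV); b=cv2.inRange(hsv,(0,0,0),(180,255,60))
    c=[int(x) for x in proj(d,[462,-200,10])]; print(n,c)
    k,_,st,ce=cv2.connectedComponentsWithStats(b)
    for i in range(1,k):
        if st[i,4]>60 and abs(ce[i]-c).max()<(90 if n=="wrist" else 25):
            x,y,w,h=st[i,:4]; print(st[i],onz(d,*ce[i],10).round(1),onz(d,x+w/2,y+h/2,10).round(1))
```

```text
scene [252, 184]
[251 178  20  16 196] [ 452.7 -178.4   10. ] [ 454.5 -176.8   10. ]
side [298, 196]
[293 195  20  18 187] [ 450.5 -177.1   10. ] [ 449.  -176.1   10. ]
wrist [252, 226]
[ 193  170   83   76 4323] [ 450.6 -183.9   10. ] [ 450.8 -183.8   10. ]
```

Run:
```python
from h import *
t=np.radians(60); R=tool([0,np.sin(t),-np.cos(t)],[1,0,0])
plan([451,-238,31],R,2)
s=dict(eef_pos=np.array([451,-238,31.]),tool_rot=R.as_euler("xyz")); plan([451,-189,23],R,6,s)
```

```text
at [ 462.5 -245.6   28.6] turn/row [-0.2 -4.1  0. ]
  shift [ 3.1 -5.8 -2.5]
  shift [ 2.9 -5.8 -2.7]
at [ 451. -238.   31.] turn/row [ 0.  0. -0.]
  shift [ 7.7 -0.  -2.9]
```

Call:
jog_arm:
  series:
    - [[-0.2,-4.1,0],[3.1,-5.8,-2.5],-0.4]
    - [[-0.2,-4.1,0],[2.9,-5.8,-2.7],-0.4]
    - [[0,0,0],[7.7,0,-2.9],-0.4]
    - [[0,0,0],[7.7,0,-2.9],-0.4]
    - [[0,0,0],[7.7,0,-2.9],-0.4]
    - [[0,0,0],[7.7,0,-2.9],-0.4]
    - [[0,0,0],[7.7,0,-2.9],-0.4]
    - [[0,0,0],[0,0,0],-0.4]

```text
clock: 11.3
eef_pos: [450.7, -196.5, 24.2]
tool_rot: [-3.139, 0.523, 1.574]
force: [0.9, -0.7, 0.6]
width: 59.7
```

Run:
```python
from h import *
t=np.radians(60); R=tool([0,np.sin(t),-np.cos(t)],[1,0,0])
plan([451,-189,23],R,2)
d=get_image("wrist"); hsv=cv2.cvtColor(d["img"],cv2.COLOR_RGB2HSV); 
print(proj(d,[451,-178,10]),read_state()["qpos"].round(2))
g=cv2.inRange(hsv,(0,0,80),(180,40,255)) 
# boss: use rows: knob dark extents along row through the predicted centre
v=int(proj(d,[451,-178,10])[1])
for r in range(v-30,v+31,10):
    row=d["img"][r].max(-1)<70; ch=np.flatnonzero(np.diff(row.astype(int))); print(r,ch)
```

```text
at [ 450.7 -196.5   24.2] turn/row [-0.  -0.   0.1]
  shift [ 3.5  0.1 -1.4]
(np.float64(254.59674732267632), np.float64(253.16023417051628)) [ 1.19  1.34 -0.76  1.57 -0.03  1.12  0.67]
223 [212 294]
233 [205 245 260 295]
243 [181 189 201 235 271 305 317 325]
253 [152 161 176 190 200 234 246 257 272 307 316 330 345 353]
263 [146 155 171 191 201 236 269 270 271 306 316 335 351 360]
273 [139 149 166 190 202 240 266 304 316 340 357 366]
283 [122 158 165 188 205 301 319 341 348 383]
```

Call:
jog_arm:
  series:
    - [[0,0,0],[3.5,0,-1.4],-0.4]
    - [[0,0,0],[3.5,0,-1.4],-0.4]
    - [[0,0,0],[0,0,0],-0.4]
    - [[0,0,0],[0,0,0],1]
    - [[0,0,0],[0,0,0],1]
    - [[0,0,0],[0,0,0],1]
    - [[0,0,0],[0,0,0],1]

```text
clock: 12.22
eef_pos: [451.0, -190.1, 23.4]
tool_rot: [-3.139, 0.525, 1.572]
force: [-0.2, -2.2, 3.0]
width: 47.2
```

Run:
```python
from h import *
t=np.radians(60); R=tool([0,np.sin(t),-np.cos(t)],[1,0,0])
plan([451,-230,110],R,8)
print(read_state()["qpos"].round(2))
```

```text
at [ 451.  -190.1   23.4] turn/row [-0.  0.  0.]
  shift [-9.7 -0.  -6.9]
[ 1.18  1.34 -0.76  1.58 -0.03  1.1   0.67]
```

Call:
jog_arm:
  series:
    - [[0,0,0],[-5,0,-4],1]
    - [[0,0,0],[-10,0,-7],1]
    - [[0,0,0],[-10,0,-7],1]
    - [[0,0,0],[-10,0,-7],1]
    - [[0,0,0],[-10,0,-7],1]
    - [[0,0,0],[-10,0,-7],1]
    - [[0,0,0],[-10,0,-7],1]
    - [[0,0,0],[-10,0,-7],1]

```text
clock: 13.22
eef_pos: [451.0, -228.6, 107.3]
tool_rot: [-3.139, 0.525, 1.572]
force: [-0.0, 0.6, -0.9]
width: 47.8
```

Call:
jog_arm:
  series:
    - [[-10,0,0],[0,0,0],1]
    - [[-10,0,0],[0,0,0],1]
    - [[-10,0,0],[0,0,0],1]
    - [[-10,0,0],[0,0,0],1]
    - [[-10,0,0],[0,0,0],1]
    - [[-10,0,0],[0,0,0],1]
    - [[-10,0,0],[0,0,0],1]
    - [[-10,0,0],[0,0,0],1]

```text
clock: 14.22
eef_pos: [450.9, -228.7, 106.7]
tool_rot: [1.742, 0.525, 1.572]
force: [-0.3, 0.7, -0.1]
width: 47.2
```

Run:
```python
from h import *
t=np.radians(60); R=tool([0,np.sin(t),-np.cos(t)],[-1,0,0])
plan([451,-240,105],R,10)
print(read_state()["qpos"].round(2))
```

```text
at [ 450.9 -228.7  106.7] turn/row [-10.  -0.  -0.]
  shift [-0.9 -0.7  0.1]
  shift [-0.9 -0.7  0. ]
  shift [-0.9 -0.7 -0.1]
  shift [-0.9 -0.7 -0.2]
  shift [-0.9 -0.6 -0.3]
  shift [-0.9 -0.6 -0.4]
  shift [-0.9 -0.5 -0.5]
  shift [-0.9 -0.4 -0.6]
  shift [-0.9 -0.3 -0.7]
  shift [-0.9 -0.1 -0.7]
[ 1.36  1.42 -1.19  1.53  0.29  1.31  1.68]
```

Call:
jog_arm:
  series:
    - [[10.5,0,0],[0,0,0],1]
    - [[10.5,0,0],[0,0,0],1]
    - [[10.5,0,0],[0,0,0],1]
    - [[10.5,0,0],[0,0,0],1]
    - [[10.5,0,0],[0,0,0],1]
    - [[10.5,0,0],[0,0,0],1]
    - [[10.5,0,0],[0,0,0],1]
    - [[10.5,0,0],[0,0,0],1]

```text
clock: 15.22
eef_pos: [451.1, -228.5, 106.9]
tool_rot: [-3.063, 0.525, 1.572]
force: [0.8, 0.4, -1.5]
width: 47.0
```

Call:
jog_arm:
  series:
    - [[10.5,0,0],[0,0,0],1]
    - [[10.5,0,0],[0,0,0],1]
    - [[10.5,0,0],[0,0,0],1]
    - [[10.5,0,0],[0,0,0],1]
    - [[10.5,0,0],[0,0,0],1]
    - [[10.5,0,0],[0,0,0],1]
    - [[10.5,0,0],[0,0,0],1]
    - [[10.5,0,0],[0,0,0],1]

```text
clock: 16.23
eef_pos: [451.4, -228.2, 107.1]
tool_rot: [-1.598, 0.524, 1.572]
force: [-0.4, -0.4, -1.3]
width: 47.5
```

Run:
```python
from h import *
t=np.radians(60); R=tool([0,np.sin(t),-np.cos(t)],[-1,0,0])
plan([451,-240,105],R,10)
print(read_state()["qpos"].round(2))
```

```text
at [ 451.4 -228.2  107.1] turn/row [ 9.2  0.  -0. ]
  shift [-0.9  0.8  0.1]
  shift [-0.9  0.8 -0.1]
  shift [-0.9  0.7 -0.2]
  shift [-0.9  0.7 -0.3]
  shift [-0.9  0.7 -0.4]
  shift [-0.9  0.6 -0.5]
  shift [-0.9  0.5 -0.6]
  shift [-0.9  0.4 -0.7]
  shift [-0.9  0.3 -0.7]
  shift [-0.9  0.2 -0.8]
[ 0.97  1.09 -0.31  1.54 -0.46  1.34 -0.52]
```

Call:
jog_arm:
  series:
    - [[10.2,0,0],[-1.2,1,0],1]
    - [[10.2,0,0],[-1.2,1,0],1]
    - [[10.2,0,0],[-1.2,1,0],1]
    - [[10.2,0,0],[-1.2,0.8,-0.5],1]
    - [[10.2,0,0],[-1.2,0.8,-0.5],1]
    - [[10.2,0,0],[-1.2,0.6,-0.6],1]
    - [[10.2,0,0],[-1.2,0.5,-0.7],1]
    - [[10.2,0,0],[-1.2,0.4,-0.7],1]

```text
clock: 17.23
eef_pos: [450.8, -240.0, 105.5]
tool_rot: [-0.175, 0.524, 1.572]
force: [0.6, -0.5, -0.6]
width: 47.4
```

Run:
```python
from h import *
t=np.radians(60); R=tool([0,np.sin(t),-np.cos(t)],[-1,0,0])
plan([451,-240,50],R,6)
s=read_state();print(s["qpos"].round(2))
p=s["eef_pos"]
for n in("scene","side"):
    d=get_image(n); f,cx,cy=K(d); T=np.array(d["cam_to_world"])
    v,u=np.mgrid[0:384,0:512]; r=d["range_z"]
    P=(np.stack([(u-cx)/f*r,-(v-cy)/f*r,-r],-1)@T[:3,:3].T+T[:3,3])
    g=(d["img"].max(-1)<70)&(r>0)&(abs(P[...,0]-p[0])<22)&(P[...,1]>p[1]-5)&(P[...,1]<p[1]+70)&(P[...,2]>60)
    g=cv2.erode(g.astype(np.uint8),np.ones((3,3)))>0
    q=P[g]; c=q.mean(0); e=np.linalg.svd(q-c)[2][2]; print(n,len(q),c.round(1),"normal",e.round(2),"rms",np.std((q-c)@e))
```

```text
at [ 450.8 -240.   105.5] turn/row [ 1.7 -0.  -0. ]
  shift [ 4.6  1.4 -7.9]
  shift [ 4.6  1.1 -7.9]
  shift [ 4.6  0.9 -8. ]
  shift [ 4.6  0.7 -8. ]
  shift [ 4.6  0.4 -8. ]
  shift [ 4.6  0.2 -8. ]
[ 0.76  1.09  0.1   1.52 -0.7   1.51 -1.69]
scene 122 [ 454.9 -216.8  109.3] normal [ 0.12 -0.85 -0.52] rms 1.8469408008271242
side 184 [ 452.7 -214.5  110.7] normal [ 0.16 -0.86 -0.49] rms 1.2687021301654071
```

Call:
jog_arm:
  series:
    - [[1.7,0,0],[4.6,1.4,-7.9],1]
    - [[1.7,0,0],[4.6,1.1,-7.9],1]
    - [[1.7,0,0],[4.6,0.9,-8],1]
    - [[1.7,0,0],[4.6,0.7,-8],1]
    - [[1.7,0,0],[4.6,0.4,-8],1]
    - [[1.7,0,0],[4.6,0.2,-8],1]
    - [[0,0,0],[4,0,-7],1]
    - [[0,0,0],[4,0,-7],1]

```text
clock: 18.32
eef_pos: [450.7, -240.5, 32.9]
tool_rot: [-0.001, 0.525, 1.572]
force: [0.2, -0.7, -1.0]
width: 47.5
```

Call:
jog_arm:
  series:
    - [[0,0,0],[1,0,-1.7],1]
    - [[0,0,0],[1,0,-1.7],1]
    - [[0,0,0],[0,0,0],1]

```text
clock: 18.7
eef_pos: [450.8, -240.6, 29.7]
tool_rot: [-0.001, 0.525, 1.572]
force: [-0.3, -0.1, -0.8]
width: 47.4
```

Continue down until contact force shows.

Call:
jog_arm:
  series:
    - [[0,0,0],[0.5,0,-0.9],1]
    - [[0,0,0],[0.5,0,-0.9],1]
    - [[0,0,0],[0,0,0],1]

```text
clock: 19.08
eef_pos: [450.8, -240.6, 29.0]
tool_rot: [-0.002, 0.523, 1.572]
force: [-1.8, -2.2, 6.9]
width: 47.3
```

Call:
jog_arm:
  series:
    - [[0,0,0],[0.5,0,-0.9],1]
    - [[0,0,0],[0,0,0],1]

```text
clock: 19.32
eef_pos: [450.8, -240.5, 28.8]
tool_rot: [-0.003, 0.521, 1.572]
force: [-0.4, -3.5, 10.4]
width: 47.6
```

Call:
jog_arm:
  series:
    - [[0,0,0],[0.5,0,-0.9],1]
    - [[0,0,0],[0,0,0],1]

```text
clock: 19.58
eef_pos: [450.8, -240.5, 28.6]
tool_rot: [-0.003, 0.52, 1.572]
force: [-1.3, -4.6, 13.7]
width: 47.6
```

Call:
jog_arm:
  series:
    - [[0,0,0],[-1,0,1.6],1]
    - [[0,0,0],[0,0,0],1]
    - [[0,0,0],[0,0,0],-0.4]
    - [[0,0,0],[0,0,0],-0.4]
    - [[0,0,0],[0,0,0],-0.4]
    - [[0,0,0],[0,0,0],-0.4]
    - [[0,0,0],[0,0,0],-0.4]

```text
clock: 20.45
eef_pos: [450.7, -240.6, 27.2]
tool_rot: [-0.001, 0.525, 1.572]
force: [0.8, 0.7, 0.8]
width: 59.8
```

Run:
```python
from h import *
s=read_state(); p=s["eef_pos"]
for n in("scene","side"):
    d=get_image(n); f,cx,cy=K(d); T=np.array(d["cam_to_world"])
    v,u=np.mgrid[0:384,0:512]; r=d["range_z"]
    P=(np.stack([(u-cx)/f*r,-(v-cy)/f*r,-r],-1)@T[:3,:3].T+T[:3,3])
    g=(d["img"].max(-1)<70)&(r>0)&(abs(P[...,0]-p[0])<35)&(P[...,1]>p[1]-45)&(P[...,1]<p[1]+90)&(P[...,2]>3)&(P[...,2]<60)
    q=P[g]; print(n,len(q),np.percentile(q,[3,25,50,75,97],axis=0).round(0).tolist())
    h=d["img"].astype(int); w=(h.max(-1)>110)&(h.max(-1)-h.min(-1)<30)&(r>0)&(abs(P[...,0]-p[0])<25)&(P[...,1]>p[1]-30)&(P[...,1]<p[1]+90)&(P[...,2]>8)&(P[...,2]<28)
    print("bright on knob",P[w].round(0).tolist()[:12])
    c=[int(x) for x in proj(d,[451,-225,15])]; cv2.imwrite(f"pics/{n}_t.png",cv2.resize(d["img"][c[1]-40:c[1]+40,c[0]-50:c[0]+50,::-1],None,fx=4,fy=4,interpolation=cv2.INTER_CUBIC))
cv2.imwrite("pics/t.png",np.hstack([cv2.imread("pics/scene_t.png"),cv2.imread("pics/side_t.png")]))
```

```text
scene 316 [[419.0, -282.0, 6.0], [423.0, -267.0, 18.0], [440.0, -250.0, 23.0], [456.0, -231.0, 41.0], [483.0, -222.0, 58.0]]
bright on knob [[437.0, -248.0, 18.0], [435.0, -247.0, 18.0], [434.0, -244.0, 18.0], [429.0, -241.0, 17.0], [443.0, -247.0, 18.0], [443.0, -242.0, 20.0], [440.0, -242.0, 18.0], [438.0, -240.0, 18.0]]
side 354 [[421.0, -283.0, 7.0], [441.0, -265.0, 19.0], [454.0, -250.0, 21.0], [465.0, -228.0, 50.0], [482.0, -220.0, 60.0]]
bright on knob [[442.0, -243.0, 22.0], [440.0, -244.0, 21.0], [437.0, -244.0, 22.0], [442.0, -242.0, 20.0], [439.0, -242.0, 20.0], [437.0, -241.0, 21.0], [435.0, -243.0, 20.0], [439.0, -239.0, 19.0], [437.0, -236.0, 22.0], [434.0, -239.0, 20.0], [432.0, -239.0, 20.0]]
```

Call:
jog_arm:
  series:
    - [[0,0,0],[-3,0,5.2],-0.4]
    - [[0,0,0],[-6,0,10.4],-0.4]
    - [[0,0,0],[-9,0,15.6],-0.4]
    - [[0,0,0],[-10,0,17.3],-0.4]
    - [[0,0,0],[-10,0,17.3],-0.4]
    - [[0,0,0],[-10,0,17.3],-0.4]
    - [[0,0,0],[-10,0,17.3],-0.4]

```text
clock: 21.42
eef_pos: [450.6, -240.6, 144.8]
tool_rot: [-0.002, 0.525, 1.572]
force: [-0.8, 0.3, -0.5]
width: 59.6
```

Run:
```python
from h import *
plan([455,-255,150],tool([0,0,-1],[0,-1,0]),12)
print(read_state()["qpos"].round(2))
```

```text
at [ 450.6 -240.6  144.8] turn/row [-6.7  3.9  3.9]
  shift [-1.3 -0.4 -0.2]
  shift [-1.3 -0.2 -0.3]
  shift [-1.2 -0.1 -0.5]
  shift [-1.2  0.  -0.5]
  shift [-1.2  0.2 -0.6]
  shift [-1.1  0.3 -0.7]
  shift [-1.   0.5 -0.7]
  shift [-0.9  0.6 -0.7]
  shift [-0.9  0.8 -0.7]
  shift [-0.8  0.9 -0.6]
  shift [-0.6  1.  -0.6]
  shift [-0.5  1.1 -0.5]
[ 0.73  1.03  0.16  1.53 -0.72  1.57 -1.87]
```

View pics/t.png

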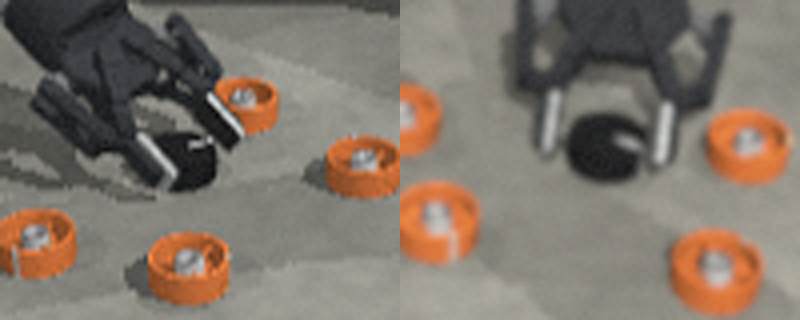

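Call:
jog_arm:
  series:
    - [[-6.7,3.9,3.9],[-1.3,-0.4,-0.2],-1]
    - [[-6.7,3.9,3.9],[-1.3,-0.2,-0.3],-1]
    - [[-6.7,3.9,3.9],[-1.2,0,-0.5],-1]
    - [[-6.7,3.9,3.9],[-1.2,0,-0.5],-1]
    - [[-6.7,3.9,3.9],[-1.2,0.2,-0.6],-1]
    - [[-6.7,3.9,3.9],[-1.1,0.3,-0.7],-1]
    - [[-6.7,3.9,3.9],[-1,0.5,-0.7],-1]
    - [[-6.7,3.9,3.9],[-0.9,0.6,-0.7],-1]

```text
clock: 22.42
eef_pos: [453.7, -250.1, 147.5]
tool_rot: [-0.539, 1.194, 2.128]
force: [-0.6, -0.5, 0.4]
width: 85.2
```

Call:
jog_arm:
  series:
    - [[-6.7,3.9,3.9],[-0.9,0.8,-0.7],-1]
    - [[-6.7,3.9,3.9],[-0.8,0.9,-0.6],-1]
    - [[-6.7,3.9,3.9],[-0.6,1,-0.6],-1]
    - [[-6.7,3.9,3.9],[-0.5,1.1,-0.5],-1]
    - [[0,0,0],[0,0,0],-1]
    - [[0,0,0],[0,0,0],-1]

```text
clock: 23.18
eef_pos: [455.5, -255.6, 148.9]
tool_rot: [0.9, 1.566, -2.249]
force: [0.2, -0.8, 0.3]
width: 85.2
```

```bash
cat >> h.py <<'E'
def knob(d,guess,z,ztop):
    "centre on plane z from the dark blob's hull at ztop, pointer direction from bright pixels on the face"
    f,_,_=K(d); c=np.array(proj(d,guess)); cz=np.linalg.norm(np.array(d["cam_to_world"])[:3,3]-guess)
    mx=d["img"].max(-1).astype(int); m=(mx<75).astype(np.uint8)
    R=f*27/cz; yy,xx=np.mgrid[0:384,0:512]; near=(xx-c[0])**2+(yy-c[1])**2<(1.6*R)**2
    k,l,st,ce=cv2.connectedComponentsWithStats(m*near.astype(np.uint8))
    i=1+np.argmax(st[1:,4]); h=cv2.convexHull(cv2.findContours((l==i).astype(np.uint8),0,1)[0][0])
    hm=np.zeros(mx.shape,np.uint8); cv2.fillConvexPoly(hm,h,1); hm=cv2.erode(hm,np.ones((3,3)))
    return h[:,0],(hm>0)&(mx>105)
E
python3 - <<'E'
from h import *
plan([453,-250,150],tool([0,0,-1],[0,-1,0]),2)
s=read_state();print(s["qpos"].round(2))
d=get_image("wrist"); np.savez("w6.npz",**d)
h,b=knob(d,[453,-250,20],20,20)
hp=np.array([onz(d,u,v,20) for u,v in h]); print("hull",hp.min(0).round(1),hp.max(0).round(1), cv2.minEnclosingCircle(hp[:,:2].astype(np.float32)))
v,u=np.nonzero(b); q=np.array([onz(d,a,c,20) for a,c in zip(u,v)])[:,:2]; print(len(q),q.min(0).round(1),q.max(0).round(1)); m=q.mean(0)
e=np.linalg.svd(q-m)[2][0]; print("line mean",m.round(1),"dir",e.round(3),np.degrees(np.arctan2(e[1],e[0])))
save(d,"w6.png",None,1)
E
```

```text
at [ 455.5 -255.6  148.9] turn/row [-0.2  0.1 -0.1]
  shift [-0.6 -2.8  1.3]
[ 0.41  0.6   0.06  1.97 -0.06  0.56 -1.07]
hull [ 427.2 -271.6   20. ] [ 479.3 -223.1   20. ] ((453.0937194824219, -247.6238555908203), 26.354093551635742)
107 [ 429.1 -246.5] [ 445.6 -237.2]
line mean [ 437.6 -242. ] dir [-0.928  0.374] 158.05684829910362
```

Call:
jog_arm:
  series:
    - [[-0.4,0.2,-0.2],[18,-3.8,1.2],-1]
    - [[0,0,0],[18,-4,1.2],-1]
    - [[0,0,0],[18,0,0],-1]
    - [[0,0,0],[18,0,0],-1]
    - [[0,0,0],[18,0,0],-0.9]
    - [[0,0,0],[15,0,0],-0.8]
    - [[0,0,0],[10,0,0],-0.7]
    - [[0,0,0],[0,0,0],-0.6]

```text
clock: 24.22
eef_pos: [452.3, -247.3, 32.7]
tool_rot: [-0.092, 1.57, 3.051]
force: [-0.5, 0.2, 1.0]
width: 68.5
```

Run:
```python
from h import *
plan([453,-247.8,29],tool([0,0,-1],[0,-1,0]),1)
d=dict(np.load("wrist0.npz")); 
for n in("scene","side","wrist"):
    d=dict(np.load(n+"0.npz")); d["fovy"]=float(d["fovy"]); hsv=cv2.cvtColor(d["img"],cv2.COLOR_RGB2HSV)
    c=proj(d,[535,93,24]); m=cv2.inRange(hsv,(12,100,80),(35,255,255)); yy,xx=np.mgrid[0:384,0:512]
    m[(xx-c[0])**2+(yy-c[1])**2>400]=0
    v,u=np.nonzero(m); print(n,len(u),(u.min(),u.max(),v.min(),v.max()),"top",onz(d,u[v<=v.min()+2].mean(),v.min()+1.5,28).round(1),"cen z20",onz(d,u.mean(),v.mean(),19).round(1))
    # other knob
    try:
        h,b=knob(d,np.array([527,212,35]),35,35); hp=np.array([onz(d,*q,35) for q in h]); v,u=np.nonzero(b)
        q=np.array([onz(d,a,e,35) for a,e in zip(u,v)])[:,:2]; print(" other",cv2.minEnclosingCircle(hp[:,:2].astype(np.float32)),len(q),q.mean(0).round(1),q.min(0).round(),q.max(0).round())
    except Exception as ex: print(ex)
```

```text
at [ 452.3 -247.3   32.7] turn/row [0.1 0.  0. ]
  shift [ 3.7  0.5 -0.7]
scene 38 (np.int64(333), np.int64(337), np.int64(239), np.int64(247)) top [540.9  93.1  28. ] cen z20 [538.2  91.9  19. ]
 other ((547.0760498046875, 214.13290405273438), 34.12202453613281) 24 [558.5 211. ] [543. 209.] [575. 214.]
side 48 (np.int64(239), np.int64(244), np.int64(286), np.int64(295)) top [533.1  93.7  28. ] cen z20 [533.2  95.2  19. ]
 other ((533.4893798828125, 216.40597534179688), 27.917499542236328) 26 [549.1 211.4] [543. 209.] [556. 213.]
wrist 108 (np.int64(137), np.int64(149), np.int64(71), np.int64(80)) top [536.3  93.7  28. ] cen z20 [533.6  91.2  19. ]
attempt to get argmax of an empty sequence
```

Call:
jog_arm:
  series:
    - [[0,0,0],[3.5,0.3,-0.7],-0.4]
    - [[0,0,0],[0,0,0],0]
    - [[0,0,0],[0,0,0],1]
    - [[0,0,0],[0,0,0],1]
    - [[0,0,0],[0,0,0],1]
    - [[0,0,0],[0,0,0],1]
    - [[0,0,0],[-10,0,0],1]
    - [[0,0,0],[-20,0,0],1]

```text
clock: 25.22
eef_pos: [452.8, -247.3, 60.0]
tool_rot: [-0.174, 1.57, 2.97]
force: [0.6, -0.5, -0.8]
width: 47.4
```

Call:
jog_arm:
  series:
    - [[0,0,0],[-30,0,0],1]
    - [[0,0,0],[-30,0,0],1]
    - [[0,0,0],[-30,0,0],1]
    - [[0,0,0],[-5,0,0],1]
    - [[0,0,0],[0,0,0],1]
    - [[0,0,0],[0,0,0],1]

```text
clock: 25.98
eef_pos: [452.6, -247.2, 154.0]
tool_rot: [-0.269, 1.569, 2.874]
force: [-0.9, -0.3, -0.3]
width: 47.4
```

```bash
cat >> h.py <<'E'
def held(d,s,zt):
    "knob face in the tool frame: zt = height of knob's top above TCP (negative: ahead)"
    R=Rt(s["tool_rot"]); p=s["eef_pos"]
    g=p+R.apply([-zt,0,0]); h,b=knob(d,g,0,0)
    f=lambda u,v:R.inv().apply(onz(d,u,v,g[2])-p)
    H=np.array([f(*q) for q in h]); v,u=np.nonzero(b); Q=np.array([f(a,c) for a,c in zip(u,v)]) if len(u) else np.zeros((1,3))
    return H,Q
E
python3 - <<'E'
from h import *
s=read_state(); print(s["eef_pos"],s["width"],s["qpos"].round(2))
d=get_image("wrist"); save(d,"w7.png",None,1)
H,Q=held(d,s,-8.5); print("H",H.min(0).round(1),H.max(0).round(1),"Q",len(Q),Q.min(0).round(1),Q.max(0).round(1))
Q=Q[np.hypot(Q[:,1],Q[:,2])<26]; m=Q.mean(0); e=np.linalg.svd(Q-m)[2][0]; print(m.round(1),e.round(3))
E
```

```text
[ 452.56838181 -247.20673544  153.9693963 ] 47.38174187525551 [ 0.41  0.59  0.06  1.99 -0.06  0.57 -1.07]
H [  8.5 -42.2 -28.7] [ 8.6 42.2 40.1] Q 5304 [  8.5 -34.9 -21.6] [ 8.6 36.7 38.9]
[ 8.5 -5.8 14. ] [-0.    -0.897 -0.442]
```

Run:
```python
from h import *
d=get_image("wrist"); np.savez("w7.npz",**d); s=read_state(); R=Rt(s["tool_rot"]);p=s["eef_pos"]
g=cv2.cvtColor(d["img"],cv2.COLOR_RGB2GRAY)
zs=np.arange(-34,34,2); ys=np.arange(-24,25,3)
print("z\\y",ys)
for z in zs:
    print("%4d"%z," ".join("%3d"%(g[int(round(v)),int(round(u))] if 0<=int(round(v))<384 and 0<=int(round(u))<512 else -1) for u,v in (proj(d,p+R.apply([8.5,y,z])) for y in ys)))
```

```text
z\y [-24 -21 -18 -15 -12  -9  -6  -3   0   3   6   9  12  15  18  21  24]
 -34 162 163 163 164 168 169 169 172 173 173 168 167 161 162 163 163 162
 -32 161 161 159 162 171 171 171 174 176 172 168 168 161 160 163 164 163
 -30 161 160 159 163 171 173 174 176 174 171 170 170 165 161 162 164 164
 -28 163 162 161 163 170 174 163  29  18  27  77 170 167 165 165 167 165
 -26 161 165 162 164 170  34  14  18  21  19  16  18 158 169 171 169 165
 -24 161 165 163 164  39  22  17  20  19  18  21  21  22 171 172 171 165
 -22 163 165 164 111  19  18  25  32  38  34  31  18  21  15 172 171 166
 -20 162 165 164  23  19  34  33  34  35  34  34  32  18  18  79 171 164
 -18 162 165 137  14  35  36  33  36  37  36  37  36  34  30  18 169 165
 -16 161 164  15  35  34  36  35  34  37  36  36  36  39  35  20 165 160
 -14 105  67  19  36  36  37  33  36  34  36  34  36  35  36  33  82  28
 -12  65  23  33  35  35  35  34  38  35  35  34  36  34  34  35  22  23
 -10  26  16  37  33  37  35  34  35  35  37  34  35  34  34  35  34  26
  -8  22  27  36  36  35  37  35  39  37  36  37  37  35  38  36  33  22
  -6
[... 755 characters left out ...]
217 222  47  45  46  46  45  44  43  48 168
  16 152 159  56  44  46  43 228 197  44  47  47  47  41  43  42 168 166
  18 163 160 160  43  47  47 225  56  46  48  46  45  42  44 114 169 165
  20 161 157 160 155  45  59 223  44  47  45  46  46  46  49 173 170 166
  22 159 155 158 167  72 190 221  47  48  46  43  43  46 172 175 174 169
  24 158 153 155 166 169 226 114  44  45  45  45  81 172 173 175 173 169
  26 158 153 154 166 168 168 169 167 166 172 177 174 175 175 174 173 170
  28 160 155 155 165 164 167 170 171 175 175 176 174 176 176 172 171 171
  30 160 161 160 169 163 167 171 172 175 175 172 172 173 175 172 170 170
  32 162 162 168 170 168 171 173 173 176 176 176 175 173 173 173 170 171
```

Run:
```python
from h import *
d=dict(np.load("w7.npz")); d["fovy"]=float(d["fovy"]); s=read_state(); R=Rt(s["tool_rot"]);p=s["eef_pos"]
g=cv2.cvtColor(d["img"],cv2.COLOR_RGB2GRAY); Q=[]
for v in range(384):
    for u in range(512):
        if g[v,u]>190:
            q=R.inv().apply(onz(d,u,v,p[2]-8.5)-p)
            if 6<q[2]<23.5 and -12<q[1]<2: Q.append(q[1:])
Q=np.array(Q); m=Q.mean(0); e=np.linalg.svd(Q-m)[2][0]; print(len(Q),m,e,"line angle tool y->z",np.degrees(np.arctan2(*(e*np.sign(e[1]))[::-1])), "from (0,1.2)",np.degrees(np.arctan2(m[1]-1.2,m[0])))
psi=-90+ (360-161.5)
c,sn=np.cos(np.radians(psi)),np.sin(np.radians(psi))
Rf=tool([0,0,-1],[c,sn,0]); print("psi",psi)
n=20; p1=np.array([479,74,130]); step=(p1-p)/n
for i in range(n):
    a=np.radians(-90+198.5*(i)/n); Ri=tool([0,0,-1],[np.cos(a),np.sin(a),0]); print(i,Ri.inv().apply(step).round(1))
```

```text
251 [-4.75774165 15.32305561] [-0.37662353  0.92636641] line angle tool y->z 112.12469237310461 from (0,1.2) 108.61752051664449
psi 108.5
0 [  1.2 -16.1  -1.3]
1 [  1.2 -15.6  -4.1]
2 [  1.2 -14.7  -6.7]
3 [  1.2 -13.3  -9.1]
4 [  1.2 -11.5 -11.3]
5 [  1.2  -9.4 -13.1]
6 [  1.2  -7.  -14.5]
7 [  1.2  -4.4 -15.5]
8 [  1.2  -1.7 -16. ]
9 [  1.2   1.1 -16.1]
10 [  1.2   3.9 -15.6]
11 [  1.2   6.5 -14.7]
12 [  1.2   9.  -13.4]
13 [  1.2  11.1 -11.7]
14 [ 1.2 13.  -9.6]
15 [ 1.2 14.4 -7.2]
16 [ 1.2 15.5 -4.6]
17 [ 1.2 16.  -1.9]
18 [ 1.2 16.1  0.9]
19 [ 1.2 15.7  3.7]
```

Call:
jog_arm:
  series:
    - [[-9.9,0,0],[1.2,-16.1,-1.3],1]
    - [[-9.9,0,0],[1.2,-15.6,-4.1],1]
    - [[-9.9,0,0],[1.2,-14.7,-6.7],1]
    - [[-9.9,0,0],[1.2,-13.3,-9.1],1]
    - [[-9.9,0,0],[1.2,-11.5,-11.3],1]
    - [[-9.9,0,0],[1.2,-9.4,-13.1],1]
    - [[-9.9,0,0],[1.2,-7,-14.5],1]
    - [[-9.9,0,0],[1.2,-4.4,-15.5],1]

```text
clock: 27.08
eef_pos: [463.4, -118.5, 144.6]
tool_rot: [-1.335, 1.57, -3.087]
force: [0.3, 0.3, -0.9]
width: 47.3
```

Call:
jog_arm:
  series:
    - [[-9.9,0,0],[1.2,-1.7,-16],1]
    - [[-9.9,0,0],[1.2,1.1,-16.1],1]
    - [[-9.9,0,0],[1.2,3.9,-15.6],1]
    - [[-9.9,0,0],[1.2,6.5,-14.7],1]
    - [[-9.9,0,0],[1.2,9,-13.4],1]
    - [[-9.9,0,0],[1.2,11.1,-11.7],1]
    - [[-9.9,0,0],[1.2,13,-9.6],1]
    - [[-9.9,0,0],[1.2,14.4,-7.2],1]

```text
clock: 28.08
eef_pos: [474.2, 9.9, 134.9]
tool_rot: [-2.504, 1.57, -2.874]
force: [-1.0, -0.7, -1.0]
width: 47.2
```

Call:
jog_arm:
  series:
    - [[-9.9,0,0],[1.2,15.5,-4.6],1]
    - [[-9.9,0,0],[1.2,16,-1.9],1]
    - [[-9.9,0,0],[1.2,16.1,0.9],1]
    - [[-9.9,0,0],[1.2,15.7,3.7],1]
    - [[0,0,0],[0,0,0],1]
    - [[0,0,0],[0,0,0],1]

```text
clock: 28.82
eef_pos: [479.7, 72.8, 130.3]
tool_rot: [-2.424, 1.569, -2.111]
force: [1.0, 0.4, -0.3]
width: 47.6
```

Run:
```python
from h import *
d=get_image("wrist"); np.savez("w8.npz",**d); save(d,"w8.png",None,1.5)
s=read_state(); R=Rt(s["tool_rot"]);p=s["eef_pos"]; M=R.as_matrix(); print(p.round(1),M.round(3).tolist(),"psi",np.degrees(np.arctan2(M[1,1],M[0,1])),s["qpos"].round(2),s["width"])
print("spindle px",proj(d,[536,93,28]),"other px",proj(d,[538,213,35]))
hsv=cv2.cvtColor(d["img"],cv2.COLOR_RGB2HSV); m=cv2.inRange(hsv,(12,90,60),(35,255,255))
k,_,st,ce=cv2.connectedComponentsWithStats(m)
for i in range(1,k):
    if st[i,4]>20: print(st[i],ce[i],onz(d,*ce[i],28).round(1),onz(d,*ce[i],20).round(1))
```

```text
[479.8  72.7 130.4] [[-0.0, -0.308, 0.951], [-0.002, 0.951, 0.308], [-1.0, -0.001, -0.001]] psi 107.92993286420202 [ 0.33  0.73 -0.82  2.07  0.84  0.72  0.83] 47.32363374527456
spindle px (np.float64(257.0584961934095), np.float64(273.24045537150863)) other px (np.float64(401.1779038083837), np.float64(321.6583187068386))
```

View pics/w8.png

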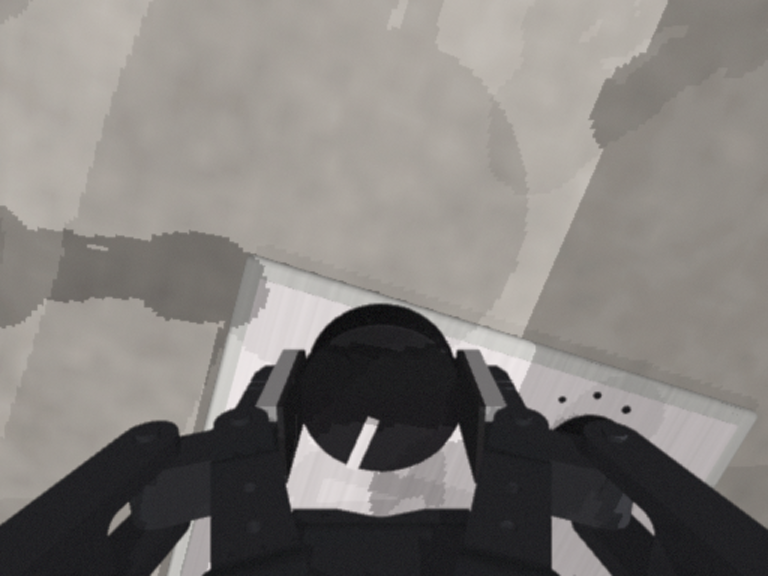

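Call:
jog_arm:
  series:
    - [[0,0,0],[0,0,20],1]
    - [[0,0,0],[0,0,30],1]
    - [[0,0,0],[0,0,30],1]
    - [[0,0,0],[0,0,25],1]
    - [[0,0,0],[0,0,0],1]
    - [[0,0,0],[0,0,0],1]

```text
clock: 29.62
eef_pos: [578.7, 105.5, 130.4]
tool_rot: [-2.445, 1.569, -2.13]
force: [0.3, -0.5, -0.3]
width: 47.2
```

Run:
```python
from h import *
d=get_image("wrist"); np.savez("w9.npz",**d); save(d,"w9.png",None,1.5)
s=read_state(); R=Rt(s["tool_rot"]);p=s["eef_pos"]; M=R.as_matrix(); print(p.round(1),"psi",np.degrees(np.arctan2(M[1,1],M[0,1])),"down",M[:,0].round(4),s["qpos"].round(2))
print("spindle px",proj(d,[536,93,28]),"other px",proj(d,[538,213,35]))
hsv=cv2.cvtColor(d["img"],cv2.COLOR_RGB2HSV); m=cv2.inRange(hsv,(12,70,60),(35,255,255))
k,_,st,ce=cv2.connectedComponentsWithStats(m)
for i in range(1,k):
    if st[i,4]>20: print("brass",st[i],ce[i],onz(d,*ce[i],28).round(1),onz(d,*ce[i],20).round(1))
g=cv2.cvtColor(d["img"],cv2.COLOR_RGB2GRAY); u,v=[int(round(x)) for x in proj(d,[536,93,28])]
for r in range(v-24,v+25,2): print(r," ".join("%3d"%g[r,c] for c in range(u-24,u+25,2)))
```

```text
[578.6 105.5 130.5] psi 108.091060081696 down [-0.001  -0.0018 -1.    ] [ 0.26  0.84 -0.83  1.79  0.8   0.88  0.94]
spindle px (np.float64(256.7796756066959), np.float64(138.14728659333883)) other px (np.float64(419.5204748444826), np.float64(195.78238488082047))
brass [247 125  16  16 186] [254.84946237 132.3655914 ] [532.7  90.5  28. ] [533.5  90.8  20. ]
114 204 206 204 205 206 204 203 202 202 200 198 176 194 200 202 203 195 191 191 189 189 191 191 193 202
116 204 206 204 206 205 203 200 157  96  67  45  41  53  92 130 188 194 191 191 190 191 191 192 197 206
118 206 205 204 205 203 195 101  40  36  39  35  35  36  34  33  55 159 191 190 189 191 192 200 217 218
120 205 205 205 206 194  84  35  33  34  37  35  35  38  32  35  36  52 180 189 190 193 211 218 219 216
122 206 202 205 203  94  35  37  30  35  34  34  35  30  31  33  35  35  60 179 193 209 216 219 219 215
124 199 152 165 145  32  35  32  34  36  38  40  37  35  36  31  37  36  36 102 206 209 217 220 218 214
126 153 151 150  62  25  25  23  20  29  64  95  99 107  50  37  38  38  38  66 209 215 217 220 216 214
128 150 152 
[... 1159 characters left out ...]
 220 218 219 218 208 202 214 215 216 217 215 219 220 215 214 216 217 217 217
152 220 219 221 221 220 220 219 218 220 221 220 217 216 215 216 215 217 221 218 215 215 217 216 217 217
154 219 220 221 220 219 220 219 219 221 222 219 217 216 215 216 215 218 220 217 214 216 216 217 217 219
156 220 220 221 220 219 220 219 219 221 221 218 218 215 216 216 215 220 220 214 215 216 217 217 218 220
158 219 221 221 219 219 219 219 220 222 221 218 217 216 216 215 217 221 218 213 215 217 216 217 217 221
160 219 221 220 219 220 218 218 221 222 219 218 215 216 216 215 218 220 216 214 216 216 216 217 219 219
162 220 221 220 219 219 218 219 221 221 218 217 216 216 216 215 220 219 214 215 217 216 217 217 220 217
```

Call:
jog_arm:
  series:
    - [[0,0,0],[15,0,0],1]
    - [[0,0,0],[20,0,0],1]
    - [[0,0,0],[20,0,0],1]
    - [[0,0,0],[15,0,0],1]
    - [[0,0,0],[8,0,0],1]
    - [[0,0,0],[0,0,0],1]
    - [[0,0,0],[0,0,0],1]

```text
clock: 30.55
eef_pos: [580.3, 106.7, 53.3]
tool_rot: [-0.382, 1.569, -0.066]
force: [0.3, -0.3, -0.1]
width: 47.1
```

Run:
```python
from h import *
d=get_image("wrist"); np.savez("w10.npz",**d)
s=read_state(); R=Rt(s["tool_rot"]);p=s["eef_pos"]; M=R.as_matrix(); print(p.round(2),"psi",np.degrees(np.arctan2(M[1,1],M[0,1])),"down",M[:,0].round(4),s["force"].round(1))
T=lambda u,v,z:R.inv().apply(onz(d,u,v,z)-p)
hsv=cv2.cvtColor(d["img"],cv2.COLOR_RGB2HSV); m=cv2.inRange(hsv,(12,70,50),(35,255,255))
g=cv2.cvtColor(d["img"],cv2.COLOR_RGB2GRAY)
k,l,st,ce=cv2.connectedComponentsWithStats(m); i=1+np.argmax(st[1:,4]); print("brass",st[i],ce[i],"tool@28",T(*ce[i],28).round(2))
x,y,w,h=st[i,:4]
for r in range(y-2,y+h+3,2): print(r,x-2," ".join("%3d"%g[r,c] for c in range(x-2,x+w+3,2)))
zk=p[2]-8.5
F=[]
# face mask: 28..60 grey; print columns edges in tool coords
for vv in range(180,384,6):
    row=g[vv]; 
for z in range(-24,28,4):
    ys=np.arange(-26,26.1,0.5); a=[g[int(round(q[1])),int(round(q[0]))] for q in (proj(d,p+R.apply([8.5,yy,z])) for yy in ys)]
    print(z," ".join("%d"%b for b in a[::3]))
a=[]
for z in np.arange(-32,32,0.5):
    q=proj(d,p+R.apply([8.5,3,z])); a.append((float(z),int(g[int(round(q[1])),int(round(q[0]))])))
print([b for b in a if b[0]<-18 or b[0]>22])
```

```text
[580.33 106.6   53.4 ] psi 108.11875883240747 down [ 1.6e-03 -1.0e-04 -1.0e+00] [0.8 0.1 0.1]
brass [242 134  23  24 411] [253.82238443 145.47445255] tool@28 [ 25.33  -0.5  -50.78]
132 240  29  30  27  30  30  29  30  26  23  24  25  27  22  28
134 240  24  22  26  30  26  40  45  53  42  33  27  27  25  28
136 240  17  19  19  24  74  84  87  89 101 101  45  32  27  27
138 240  21  17  26  70  83  87  89  93 104 114 111  42  28  31
140 240  20  17  57  79  91 104 111 117 119 121 120  84  30  29
142 240  20  24  71  91 110 128 136 143 146 144 133 120  35  29
144 240  23  30  80 104 126 140 151 161 167 165 152 132  45  27
146 240  21  39  90 116 131 146 157 164 169 173 165 144  63  28
148 240  19  45  91 119 136 147 160 166 170 172 171 147  74  25
150 240  29  46  91 122 135 149 161 166 168 168 169 149  76  27
152 240  28  34  50  74  87 101 118 135 159 162 164 141  65  26
154 240  32  23  27  25  35  44  70  78 104 157 150 120  34  26
156 240  28  25  25  27  27  26  26  33  45  78 112  56  27  28
158 240  29  26  25  25  23  26  25  26  25  29  30  29  29  28
160 240  28  28  25  26
[... 1443 characters left out ...]
130 120 92 61 41 37 32 38 45 101 105 113 111 115 115 111 115 113 114 113 110 112 107 113
[(-32.0, 193), (-31.5, 194), (-31.0, 194), (-30.5, 192), (-30.0, 163), (-29.5, 83), (-29.0, 27), (-28.5, 12), (-28.0, 9), (-27.5, 15), (-27.0, 17), (-26.5, 16), (-26.0, 14), (-25.5, 12), (-25.0, 10), (-24.5, 18), (-24.0, 11), (-23.5, 19), (-23.0, 28), (-22.5, 29), (-22.0, 27), (-21.5, 30), (-21.0, 26), (-20.5, 24), (-20.0, 24), (-19.5, 26), (-19.0, 26), (-18.5, 24), (22.5, 23), (23.0, 23), (23.5, 21), (24.0, 47), (24.5, 104), (25.0, 112), (25.5, 112), (26.0, 112), (26.5, 113), (27.0, 112), (27.5, 112), (28.0, 113), (28.5, 112), (29.0, 113), (29.5, 113), (30.0, 111), (30.5, 113), (31.0, 113), (31.5, 112)]
```

Run:
```python
from h import *
d=dict(np.load("w8.npz")); d["fovy"]=float(d["fovy"])
for a,b in(((262,258),(525,337)),((262,258),(752,408))):
    A,B=[onz(d,u/1.5,v/1.5,8) for u,v in(a,b)]; e=B-A; print("front edge",A.round(),B.round(),"hob x angle",np.degrees(np.arctan2(e[1],e[0]))-90)
# refined: Hough edges
g=cv2.cvtColor(d["img"],cv2.COLOR_RGB2GRAY); ed=cv2.Canny(g,40,120)
for x1,y1,x2,y2 in cv2.HoughLinesP(ed,1,np.pi/720,40,minLineLength=60,maxLineGap=8)[:,0]:
    A,B=onz(d,x1,y1,8),onz(d,x2,y2,8); e=B-A; ang=np.degrees(np.arctan2(e[1],e[0]))%180
    if min(abs(ang-90),ang,180-ang)<8: print((x1,y1,x2,y2),A[:2].round(),B[:2].round(),round(ang,2))
d=dict(np.load("w10.npz")); d["fovy"]=float(d["fovy"]); s=read_state(); R=Rt(s["tool_rot"]);p=s["eef_pos"]
g=cv2.cvtColor(d["img"],cv2.COLOR_RGB2GRAY); Q=[]
for v in range(384):
    for u in range(512):
        if g[v,u]>140:
            q=R.inv().apply(onz(d,u,v,p[2]-8.5)-p)
            if 5<q[2]<20 and abs(q[1]+.37*q[2])<4: Q.append(q[1:])
Q=np.array(Q); m=Q.mean(0); e=np.linalg.svd(Q-m)[2][0]; e*=np.sign(e[1]); print(len(Q),m,"fit",np.degrees(np.arctan2(e[1],e[0])),"via centre",np.degrees(np.arctan2(m[1]-.6,m[0])))
print(R.inv().apply(onz(d,253.5,147.4,25.5)-p))
```

```text
front edge [483.   9.   8.] [482. 155.   8.] hob x angle 0.44083673810344237
front edge [483.   9.   8.] [483. 293.   8.] hob x angle 0.12083157187005611
(np.int32(162), np.int32(168), np.int32(501), np.int32(274)) [483.  -1.] [485. 293.] 89.76
(np.int32(348), np.int32(224), np.int32(403), np.int32(98)) [482. 153.] [380. 153.] 0.01
(np.int32(212), np.int32(182), np.int32(347), np.int32(224)) [482.  39.] [482. 152.] 89.87
(np.int32(177), np.int32(187), np.int32(237), np.int32(205)) [494.  14.] [494.  63.] 90.25
(np.int32(128), np.int32(289), np.int32(146), np.int32(213)) [596.  -4.] [523.  -4.] 0.31
(np.int32(149), np.int32(275), np.int32(166), np.int32(214)) [577.  10.] [519.  11.] 179.2
(np.int32(355), np.int32(229), np.int32(503), np.int32(275)) [485. 160.] [485. 296.] 89.85
(np.int32(135), np.int32(287), np.int32(153), np.int32(218)) [592.   1.] [526.   2.] 179.52
(np.int32(162), np.int32(167), np.int32(256), np.int32(195)) [483.  -1.] [482.  75.] 90.6
(np.int32(362), np.int32(189), np.int32(401), np.int32(100)) [452. 152.] [381. 152.] 179.86
212 [-5.78598401 13.43462688] fit 112.97596046402477 via centre 114.26634962489094
[ 27.83074586  -0.64618737 -49.53165678]
```

Call:
jog_arm:
  series:
    - [[0,0,0],[-8,0,0],1]
    - [[0,0,0],[-7,0,0],1]
    - [[0,0,0],[0,-0.3,-20],1]
    - [[0,0,0],[0,-0.3,-20],1]
    - [[0,0,0],[0,0,-10.1],1]
    - [[-4,0,0],[0,0,0],1]
    - [[0,0,0],[0,0,0],1]
    - [[0,0,0],[0,0,0],1]

```text
clock: 31.6
eef_pos: [532.9, 90.4, 68.0]
tool_rot: [-0.502, 1.57, -0.117]
force: [-0.2, 0.0, -0.8]
width: 47.5
```

Run:
```python
from h import *
s=read_state(); R=Rt(s["tool_rot"]);p=s["eef_pos"];M=R.as_matrix()
print(p.round(2),"psi",np.degrees(np.arctan2(M[1,1],M[0,1])),"down",M[:,0].round(4),s["force"].round(1))
ps=np.radians(108.1); y=np.array([-np.sin(ps-np.pi/2),np.cos(ps-np.pi/2)]); y=np.array([np.cos(ps),np.sin(ps)]); z=np.array([np.sin(ps),-np.cos(ps)])
t=np.array([580.33,106.6])-.65*y-50.1*z; print("want",t.round(2)); e=t-p[:2]; print("tool yz corr",(e@M[:2,1]).round(2),(e@M[:2,2]).round(2))
```

```text
[532.9   90.43  67.96] psi 112.04561033186782 down [ 1.2e-03 -1.0e-04 -1.0e+00] [-0.2  0.  -0.8]
want [532.91  90.42]
tool yz corr -0.02 0.0
```

Call:
jog_arm:
  series:
    - [[0,0,0],[5,0,0],1]
    - [[0,0,0],[5,0,0],1]
    - [[0,0,0],[1.5,0,0],1]
    - [[0,0,0],[1.5,0,0],1]
    - [[0,0,0],[0,0,0],1]

```text
clock: 32.22
eef_pos: [532.4, 90.2, 54.7]
tool_rot: [-1.479, 1.57, -1.093]
force: [-0.3, -0.0, -0.5]
width: 47.1
```

Call:
jog_arm:
  series:
    - [[0,0,0],[1,0,0],1]
    - [[0,0,0],[1,0,0],1]
    - [[0,0,0],[0,0,0],1]

```text
clock: 32.6
eef_pos: [532.4, 90.2, 52.7]
tool_rot: [-1.371, 1.57, -0.985]
force: [0.1, -0.4, -0.6]
width: 47.3
```

Call:
jog_arm:
  series:
    - [[0,0,0],[1,0,0],1]
    - [[0,0,0],[1,0,0],1]
    - [[0,0,0],[0,0,0],1]

```text
clock: 32.98
eef_pos: [532.4, 90.2, 50.7]
tool_rot: [-1.476, 1.57, -1.09]
force: [-0.7, -0.3, -0.7]
width: 47.5
```

Call:
jog_arm:
  series:
    - [[0,0,0],[1,0,-0.3],1]
    - [[0,0,0],[1,0,0],1]
    - [[0,0,0],[0,0,0],1]

```text
clock: 33.35
eef_pos: [532.1, 90.1, 48.7]
tool_rot: [-1.45, 1.57, -1.064]
force: [0.1, -0.5, 0.2]
width: 47.4
```

Call:
jog_arm:
  series:
    - [[0,0,0],[1,0,0],1]
    - [[0,0,0],[1,0,0],1]
    - [[0,0,0],[0,0,0],1]

```text
clock: 33.72
eef_pos: [532.1, 90.1, 46.7]
tool_rot: [-1.462, 1.57, -1.076]
force: [-0.6, -1.1, -0.9]
width: 47.4
```

Call:
jog_arm:
  series:
    - [[0,0,0],[1,0,0],1]
    - [[0,0,0],[1,0,0],1]
    - [[0,0,0],[0,0,0],1]

```text
clock: 34.1
eef_pos: [532.3, 90.2, 45.1]
tool_rot: [-1.043, 1.57, -0.656]
force: [-1.2, -0.1, 4.9]
width: 47.6
```

Call:
jog_arm:
  series:
    - [[0,0,0],[1,0,0.4],1]
    - [[0,0,0],[1,0,0],1]
    - [[0,0,0],[0,0,0],1]

```text
clock: 34.48
eef_pos: [532.3, 90.2, 43.0]
tool_rot: [-1.708, 1.57, -1.322]
force: [-1.6, -1.3, 6.5]
width: 47.4
```

Call:
jog_arm:
  series:
    - [[0,0,0],[1,0,0],1]
    - [[0,0,0],[1,0,0],1]
    - [[0,0,0],[0,0,0],1]

```text
clock: 34.85
eef_pos: [532.3, 90.2, 41.2]
tool_rot: [-1.601, 1.57, -1.215]
force: [-1.9, -0.6, 7.9]
width: 48.0
```

Call:
jog_arm:
  series:
    - [[0,0,0],[1,0,0],1]
    - [[0,0,0],[1,0,0],1]
    - [[0,0,0],[0,0,0],1]

```text
clock: 35.22
eef_pos: [532.4, 90.3, 40.1]
tool_rot: [-1.381, 1.569, -0.994]
force: [-4.5, -1.8, 15.1]
width: 47.9
```

Call:
jog_arm:
  series:
    - [[0,0,0],[0.7,0,0],1]
    - [[0,0,0],[0,0,0],1]
    - [[0,0,0],[0,0,0],1]
    - [[0,0,0],[0,0,0],1]

```text
clock: 35.72
eef_pos: [532.4, 90.3, 39.9]
tool_rot: [-1.292, 1.568, -0.906]
force: [-4.6, -2.6, 20.3]
width: 47.7
```

Run:
```python
from h import *
s=read_state(); R=Rt(s["tool_rot"]);p=s["eef_pos"]; print(p.round(1),s["force"].round(1),s["width"])
d=get_image("wrist"); g=cv2.cvtColor(d["img"],cv2.COLOR_RGB2GRAY)
f,cx,cy=K(d);T=np.array(d["cam_to_world"]); v,u=np.mgrid[0:384,0:512]; r=d["range_z"]
P=(np.stack([(u-cx)/f*r,-(v-cy)/f*r,-r],-1)@T[:3,:3].T+T[:3,3])
Q=P-p; Q=Q@R.as_matrix(); m=(np.hypot(Q[...,1],Q[...,2])<18)&(abs(Q[...,0]-8)<8)&(r>0)
print("wrist: face height",np.median(P[m][:,2]),"deck near",np.median(P[(abs(P[...,0]-500)<6)&(abs(P[...,1]-60)<30)&(r>0)][:,2]))
q=P[m&(g>120)][:,:2]; c=q.mean(0); e=np.linalg.svd(q-c)[2][0]; e*=np.sign(e[0]); print("pointer",len(q),c.round(1),np.degrees(np.arctan2(e[1],e[0])).round(1))
for n in("scene","side"):
    d=get_image(n); f,cx,cy=K(d);T=np.array(d["cam_to_world"]); r=d["range_z"]
    P=(np.stack([(u-cx)/f*r,-(v-cy)/f*r,-r],-1)@T[:3,:3].T+T[:3,3]); mx=d["img"].max(-1)
    for nm,x,y in(("loose",534,92),("other",536,213)):
        k=(np.hypot(P[...,0]-x,P[...,1]-y)<16)&(r>0)&(P[...,2]>15)&(P[...,2]<60)
        print(n,nm,k.sum(),"top z",np.percentile(P[k][:,2],[10,50,90]).round(1) if k.any() else None)
```

```text
[532.4  90.3  39.9] [-4.6 -2.6 20.3] 47.71998192311713
wrist: face height 28.96077084998349 deck near 7.78433524239955
pointer 149 [545.6  90.5] 1.1
scene loose 124 top z [27.1 28.2 29.2]
scene other 161 top z [32.6 33.7 34.7]
side loose 33 top z [29.  30.3 31.4]
side other 316 top z [34.7 36.  37.4]
```

```bash
python3 -c "
from cell import *
print(finish_job()); s=read_state(); print(s['clock'],s['force'],s['eef_pos'])"
```

```text
the job is handed in; nothing more can be done
None
the job is handed in; nothing more can be done
```

The knob is turned over, fitted on the bare spindle and held pressed to the stop, with the fingers still gripping it. I handed the job in at about 36 s of the 67 s.

My first attempt to turn it over failed: it fell back face down about 55 mm away. I picked it up again at a steeper tilt and toppled it face up. I then gripped it from above, turned its pointer to the hob's rear and pushed it home.

Last checks before handing in:
- **Pressed to the stop:** the force rose from about 5 N to about 8 N over some 4 mm, as the tap's spring should. It then climbed steeply to the 20 N now held, about 5 mm below first contact.
- **Height:** the scene and side cameras put its face 5.5 to 5.7 mm lower than the fitted knob's; I expected 5 mm. The wrist camera puts it 21.2 mm above the deck; I expected 22 mm.
- **Alignment:** the pointer is 1.1° from straight ahead (the robot's x axis). The hob's own direction measured within about 0.5° of that.

A sideways force of about 5 N remains, so the knob sits slightly off centre in the fingers. The absolute heights from the three cameras differ by 1 to 2 mm, within their calibration.

The other tap's knob still reads at its rest height. I gave the bowl, jar, teaspoon and orange knobs clearance, but took no final picture of them.

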